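Nest the angle offcuts and stack a turned bin over them

TASK

Take the loose steel angle section off the sloping rack and lay it ridge up over the one in the open bin, so that they nest with their legs together and ends about level. Then lift the upper bin out of the pair of nested bins and set it on the bin with the angles, turned half a turn from that bin, so that its feet rest squarely on the ledges instead of nesting. Leave the lower bin of the pair, the bin with the angles and the things around them standing where they are.

Things in the scene. Friction and masses are not known exactly. Their poses are not given: they have to be found in the camera images.
- bin_loaded_centre (a point): Bin standing alone with one angle section in it; all three bins are alike: blue plastic, 150 mm long (x) x 68 wide (y) x 66 high, z up, open top, walls 2 thick tapering in downwards, floor 2 thick, 130 x 46 inside, mouth 140 x 58. Origin: middle of the bin, 33 above its underside. Front = -x end, with a 28 wide scoop in its rim and a blank paper card; the +x end has a full rim.
- bin_loaded_front (a point): Front of the single bin: x = -75, y = 0, 58 above its underside. On every bin, each long side has two slots 18 mm long, 36 deep, open at the top, centred at x = -48 and +20, and two ledges 18 long, only 5 below the rim top, at x = +48 and -20; also two feet by the floor, 12 long, at x = -48 and +20, 66 over their outsides, undersides 5 above the bin's underside.
- bin_top_centre (a point): Upper bin of the nested pair, empty, 0.15 to 0.31 kg; middle of the bin, 33 mm above its underside, axes as the other bins'. Grip it across its 68 width on the vertical rim band (50 to 66 above its underside; best in the middle, x = 0, where it is unbroken from x = -11 to +11). In the nest that band is well above the lower bin's rim.
- bin_top_front (a point): Front of the upper bin: x = -75 mm, y = 0, 58 above its underside, in the scoop of its rim. Facing the same way as a bin below, its feet drop into that bin's slots and it nests, standing 32 higher; turned half a turn, its feet come down on the ledges and it stands 56 higher, centred on the lower one, with about 3 play along and 1 across.
- bin_below_centre (a point): Lower bin of the nested pair, empty; it faces the same way as the upper one, which stands 32 mm higher in it. It stays on the table. Origin: middle of the bin, 33 above its underside. Around the work: a fixed pile of clear organiser boxes, 150 high, at the front of the table just right of the middle (between the rack and the bins), and tall fixed bins and a carton (over 200 high) close behind the bins.
- angle_loose_centre (a point): Loose steel angle section, 50 mm long (x), legs 28 wide, 4 thick, like a roof: ridge up along x, legs down 45 degrees to either side; 40 wide, 22.6 high. Lies on the rack, +x straight up the slope, z = the slope's normal, 25 degrees off vertical. Lower end against two studs; grip it by its end faces, 50 apart. Origin: its middle, 11.3 below the ridge, 11.3 above the feet.
- angle_in_bin_centre (a point): An identical angle section, ridge up (z up) on the floor of the single bin, along the bin's length. Origin: its middle, half-way along, 11.3 mm above its feet. When the loose one is nested over it, that one's middle is 5.7 straight above this.
- rack: Fixed grey sheet stand, face 124 mm up the slope x 80 wide, sloping 25 degrees, low edge at its -x (robot's side), 70 high at the back. Origin: middle of its footprint on the table; the face is 44 above it. Two studs 6 high, 6 thick, 37 apart, stand on the face 23.5 down the slope from its middle; fingers up to 30 wide pass between them.
- bearing: Ball bearing, ring 52 mm across and 15 high, lying flat; a bystander. Origin: centre of its underside.
- gear: Toothed gear, 60 mm across and 21 high, lying flat; a bystander. Origin: centre of its underside.
- tape_measure: Yellow tape measure, 37 x 77 x 60 mm high; a bystander. Origin: centre of its underside.
Things that resemble listed ones, but are neither listed nor needed, are in the scene too. Leave any black or purple look-alike of the part that bears angle_loose_centre alone.

How it is judged:
By the outcome, as a careful person would: the job done as asked, in the order asked, and still so for the second after the job is handed in, with the robot touching nothing.
It also fails if it takes over 72 s, if anything falls off the work surface, if the arm or the gripper's body presses on something with over 40 N, if the wrist force passes 120 N, or if a joint passes its speed limit or range.

ROBOT

A 7-joint arm with a two-finger parallel gripper is mounted at the origin on a cart in front of the work surface, level with it; the furniture and walls round the work are solid. World frame = base frame: x ahead of the robot, y to its left, z up, the work surface at z = 0. Lengths are in m, angles in rad, forces in N, time in s.
With the tool pointing down it reaches from about 0.35 to 0.9 m from the base axis. Payload 19.9 kg.
Tool frame: the origin (TCP) lies between the finger pads; the fingertips stand bot.finger_overhang ahead of it and the grasp point (between the pads) lies 6 mm ahead of it (bot.finger_overhang is the distance from the TCP to the fingertips, in m); x points along the fingers, y is the direction in which the jaws open and shut, and the axes are right-handed (so a half turn about x gives the same grasp; the last joint's range is limited). The gripper opens to 85 mm and grips with 20 to 120 N. Pads are 22 mm wide; open, the fingers measure 114 mm over their backs; the gripper's body (76 mm by 85 mm) begins 54 mm behind the grasp point. The pads swing forward as they close: fully open they stand 13 mm farther back than shut.
Start: joints at [1.22, 0.417, -0.01, 1.614, 0.005, 1.111, -0.053], TCP at [0.191, -0.595, 0.256] pointing down, gripper open.
Joint ranges: [-2.81, 2.81], [-0.39, 2.02], [-1.27, 1.25], [0.06, 2.57], [-1.19, 4.33], [0.19, 2], [-2.82, 2.82]. Speed limits (rad/s): [1.89, 1.89, 2.39, 2.39, 3.01, 3.01, 3.01].

INTERFACE

Orientations are given as a unit quaternion [w, x, y, z].
In Python, from cell import bot gives the robot as it stands.
- The arm moves only by the tool carry_out, never from a script. Its argument "steps" is a list of rows, each a list of 7 numbers: the turn, a rotation vector about the world's x, y, z in degrees, then the shift along the world's x, y, z in cm, then the gripper command: -1 is shut, 1 is fully open, values between are in proportion. In form: [[wx, wy, wz, tx, ty, tz, jaw], ...]. A call has 1 to 5 rows; each row is the pose to reach, as a shift and turn from the pose commanded when the call began; what a row does not reach only later rows make up. A row lasts 1/10 s, in which the tool goes at most 50 mm and 8.59 degrees, less where a joint would pass 70% of its speed; a pose out of reach is approached as far as the arm can. A call with a gripper value outside its range is refused whole. The fingers move at their own pace and stop on an object; the grip force is fixed at half the most. Time passes only in rows, so rows that repeat a pose let the fingers close. It gives the time, the measured TCP pose, the force and the opening at its end, in the units of the state.
- bot.state(): the state, without advancing time (a new reading comes with each control period).
- bot.capture(name): name is "scene" or "side" or "wrist"; returns (picture, depth): 420x560x3 uint8, blue, green, red; 420x560 float32, m along the optical axis (not along the pixel's ray), 0 where there is no reading.
- bot.camera_model(name): a dict with "K" (3x3 intrinsics, pixels), "R" (3x3) and "t" (3): a world point X has camera coordinates R X + t. Camera axes: x right, y down, z forward; pixel columns grow to the right and rows downward; lengths in m; the calibration is good to about 2 mm. A picture is of the moment at which its call begins: read the wrist's pose just before it. camera_model takes no time and is no camera call; for the wrist camera it gives the pose at the moment of the call.
- bot.sign_off(): hands the job in, once; it reports no verdict.
Trained networks look in the newest picture that a camera, given by its name, has taken for a name from the list of things; names that differ only in an ending like _2 or _b are one class to them, and where a whole thing is asked for, a point or a joint stands for the part that bears it (a point fixed in the world has none). Each returns a list of dicts, best first, with "confidence" (0 to 1); they miss things now and then, are a little off and sometimes report something else, mostly with a low value. They report only what shows in the picture. A call takes as long as a camera call. They do not tell look-alikes from the thing itself.
- bot.look_for(query, camera): "rect" ([left, top, width, height] in pixels, round what is visible of it).
- bot.outline_of(query, camera): "mask" (420x560 bool, what is visible of it) and "rect" ([left, top, width, height] in pixels, round what is visible of it).
The state is a dict: "time_s": time; "q": joint angles; "qvel": joint speeds; "joint_efforts": joint torques, N m; "tool_pos": TCP position; "orientation": TCP orientation; "ft_force": force on the tool from outside, world axes, zero at the start; "wrist_torque": the same for the moment, N m; "gripper_width": finger opening in m.
Only numpy, scipy, OpenCV 4.12 (cv2) and the standard library are available. Lean on these libraries where they do the work, as an engineer would, in place of code of your own. Each camera call takes 0.05 s, during which the arm holds its last target.

## Working session

There is one attempt and no reset: what is moved stays moved. The work goes in short steps, Python scripts to look and compute and a tool call to move; the robot and the scene stay as the last step left them, time stands still between calls to the robot, and variables do not carry over. Pictures are saved under pics/ and viewed, and the job is handed in when it is done.

Besides the shell and the picture viewer there is one more tool, called in YAML: its name, and indented under it one key for each argument. carry_out: Moves the arm, as the interface text tells. Its arguments: {"type":"object","properties":{"steps":{"type":"array"}},"required":["steps"]}

```bash
ls -la; mkdir -p pics; python3 - <<'E'
from cell import bot
import cv2,numpy as np
s=bot.state(); print({k:np.round(v,3).tolist() for k,v in s.items()}, bot.finger_overhang)
for n in ["scene","side","wrist"]:
    p,d=bot.capture(n); cv2.imwrite(f"pics/{n}0.png",p); np.save(f"pics/{n}0.npy",d)
    m=bot.camera_model(n); print(n,np.round(m["K"],1).tolist(),np.round(m["R"],3).tolist(),np.round(m["t"],3).tolist(), np.round(-m["R"].T@m["t"],3))
E
```

```text
total 12
drwxr-xr-x  3 agent agent 4096 Dec  6 22:57 .
drwxr-xr-x 23 root  root  4096 Dec  6 22:57 ..
drwxr-xr-x  2 agent agent 4096 Dec  6 22:57 pics
{'time_s': 0.0, 'q': [1.219, 0.418, -0.01, 1.614, 0.005, 1.111, -0.053], 'qvel': [-0.002, 0.0, -0.0, -0.001, 0.002, 0.001, 0.001], 'joint_efforts': [0.0, -86.445, 0.679, -43.49, 0.019, 0.007, 0.0], 'tool_pos': [0.19, -0.595, 0.256], 'orientation': [-0.109, -0.699, -0.11, 0.699], 'ft_force': [-0.441, -0.173, -0.421], 'wrist_torque': [0.008, -0.01, 0.033], 'gripper_width': 0.085} 0.025
scene [[410.7, 0.0, 282.1], [0.0, 410.7, 207.6], [0.0, 0.0, 1.0]] [[-0.461, -0.888, -0.015], [-0.639, 0.343, -0.688], [0.616, -0.307, -0.726]] [0.197, 0.384, 0.65] [-0.064  0.243  0.739]
side [[513.9, 0.0, 278.0], [0.0, 513.9, 204.7], [0.0, 0.0, 1.0]] [[-0.928, 0.372, 0.01], [0.177, 0.464, -0.868], [-0.328, -0.804, -0.497]] [0.456, 0.003, 1.421] [0.889 0.971 0.704]
wrist [[305.5, 0.0, 281.9], [0.0, 305.5, 212.5], [0.0, 0.0, 1.0]] [[0.305, -0.952, 0.0], [-0.919, -0.295, 0.263], [-0.251, -0.08, -0.965]] [-0.625, -0.035, 0.379] [ 0.254 -0.575  0.375]
```

View pics/scene0.png

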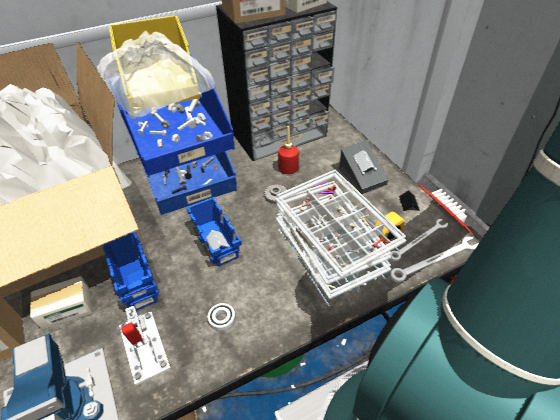

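View pics/side0.png

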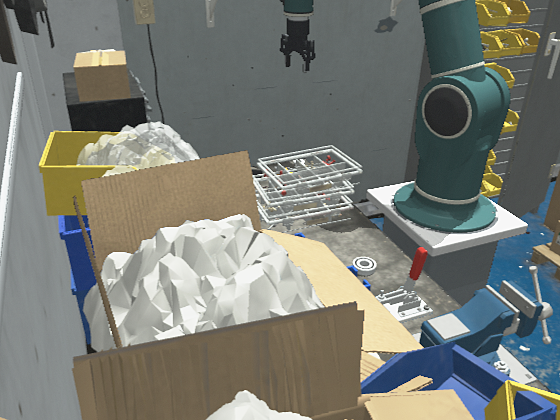

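View pics/wrist0.png

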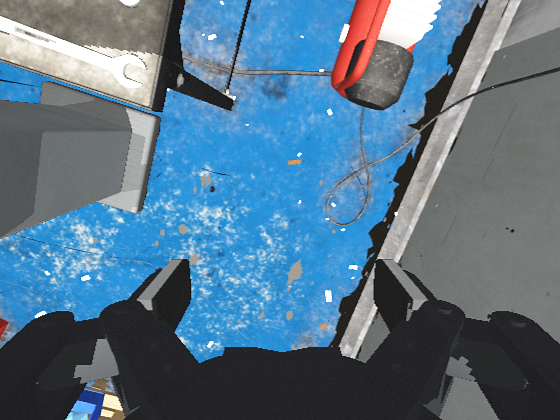

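Scene view: the rack with a grey angle is at (362,165). A black look-alike lies at (408,201). The loaded bin is at (213,232) and the nested pair at (130,268). I'll measure next.

```bash
cat > h.py <<'E'
from cell import bot
import cv2,numpy as np
def back(n,u,v,d,m=None):
    m=m or bot.camera_model(n); K=m["K"]
    c=np.array([(u-K[0][2])/K[0][0]*d,(v-K[1][2])/K[1][1]*d,d]); return np.array(m["R"]).T@(c-np.array(m["t"]))
def cloud(n,d,m=None):
    m=m or bot.camera_model(n);K=np.array(m["K"])
    v,u=np.mgrid[:d.shape[0],:d.shape[1]]
    c=np.stack([(u-K[0,2])/K[0,0]*d,(v-K[1,2])/K[1,1]*d,d],-1)
    P=(c-np.array(m["t"]))@np.array(m["R"]); P[d<=0]=np.nan; return P
def proj(n,X,m=None):
    m=m or bot.camera_model(n);c=np.array(m["R"])@np.array(X)+np.array(m["t"]);p=np.array(m["K"])@c;return p[:2]/p[2]
E
python3 - <<'E'
from h import *
p,d=bot.capture("scene"); P=cloud("scene",d)
for q in ["angle_loose_centre","rack","bin_loaded_centre","bin_loaded_front","bin_top_centre","bin_top_front","angle_in_bin_centre","tape_measure","gear","bearing"]:
    for r in bot.outline_of(q,"scene")[:4]:
        m=r["mask"]; X=P[m]; X=X[~np.isnan(X).any(1)]
        print(q,round(r["confidence"],2),np.round(r["rect"]).tolist(),m.sum(),np.round(np.median(X,0),3) if len(X) else None,np.round(np.percentile(X,[2,98],axis=0),3).tolist() if len(X) else None)
a=cv2.resize(p[130:310,80:260],(800,800)[:2],interpolation=cv2.INTER_CUBIC)[:600]
cv2.imwrite("pics/c1.png",cv2.resize(p[185:315,80:260],None,fx=4.4,fy=4.4,interpolation=cv2.INTER_CUBIC))
cv2.imwrite("pics/c2.png",cv2.resize(p[130:250,320:450],None,fx=4.8,fy=4.8,interpolation=cv2.INTER_CUBIC))
E
```

```text
angle_loose_centre 0.69 [356.0, 150.0, 18.0, 22.0] 247 [ 0.564 -0.305  0.057] [[0.54, -0.327, 0.042], [0.588, -0.293, 0.071]]
angle_loose_centre 0.49 [400.0, 189.0, 24.0, 23.0] 274 [ 0.427 -0.352  0.011] [[0.4, -0.383, -0.002], [0.461, -0.333, 0.022]]
rack 0.79 [339.0, 139.0, 51.0, 53.0] 1475 [ 0.56  -0.297  0.029] [[0.509, -0.352, -0.001], [0.621, -0.272, 0.068]]
bin_loaded_centre 0.56 [186.0, 197.0, 58.0, 68.0] 1880 [0.566 0.106 0.031] [[0.464, 0.076, -0.002], [0.613, 0.146, 0.066]]
bin_loaded_front 0.55 [184.0, 197.0, 59.0, 69.0] 1866 [0.567 0.106 0.032] [[0.464, 0.071, -0.002], [0.615, 0.146, 0.066]]
bin_top_centre 0.56 [104.0, 233.0, 52.0, 64.0] 2163 [0.526 0.305 0.054] [[0.44, 0.269, 0.031], [0.583, 0.334, 0.098]]
bin_top_front 0.76 [105.0, 232.0, 49.0, 68.0] 2209 [0.523 0.305 0.053] [[0.44, 0.269, 0.031], [0.584, 0.334, 0.098]]
bin_top_front 0.45 [188.0, 198.0, 52.0, 68.0] 1856 [0.557 0.106 0.032] [[0.464, 0.077, -0.001], [0.611, 0.146, 0.066]]
angle_in_bin_centre 0.66 [208.0, 230.0, 22.0, 19.0] 289 [0.532 0.113 0.014] [[0.508, 0.092, 0.001], [0.558, 0.13, 0.024]]
tape_measure 0.72 [376.0, 212.0, 29.0, 27.0] 377 [ 0.355 -0.242  0.052] [[0.292, -0.274, 0.007], [0.384, -0.169, 0.148]]
gear 0.62 [265.0, 184.0, 20.0, 18.0] 258 [ 0.609 -0.067  0.012] [[0.474, -0.102, 0.002], [0.638, -0.016, 0.149]]
bearing 0.78 [209.0, 302.0, 25.0, 30.0] 533 [0.35  0.175 0.013] [[0.326, 0.151, -0.001], [0.374, 0.198, 0.016]]
```

View pics/c1.png

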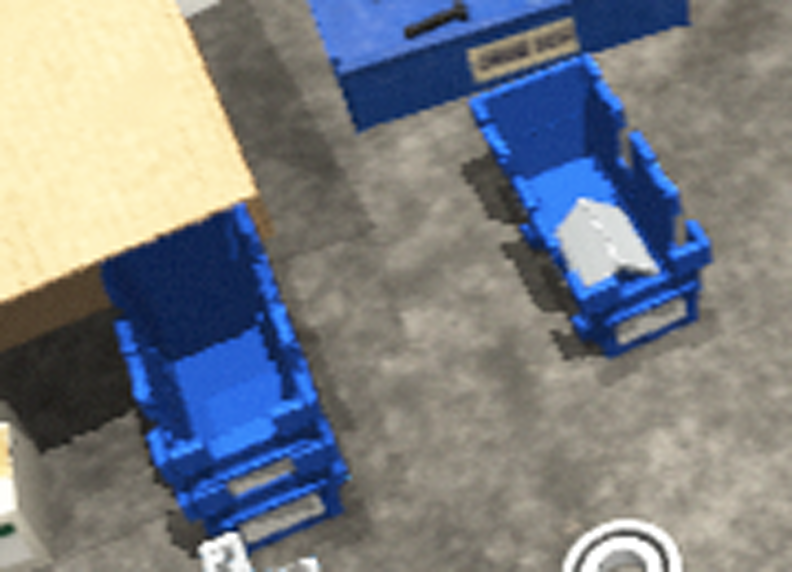

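View pics/c2.png

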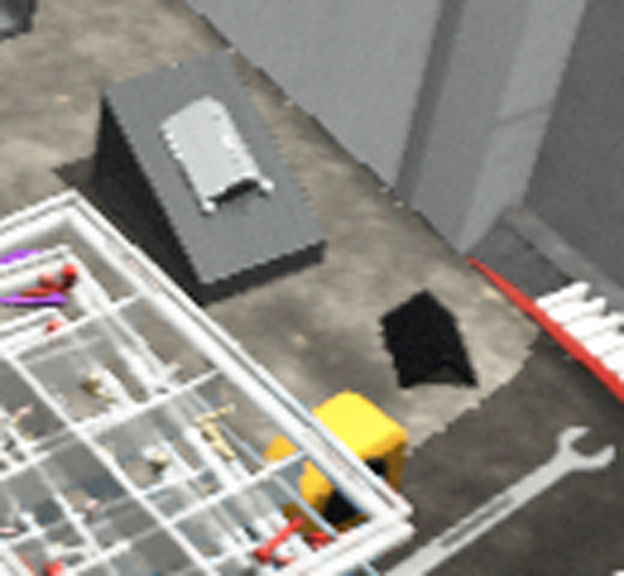

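```bash
python3 - <<'E'
from h import *
from scipy.spatial.transform import Rotation as R
s=bot.state(); q=s["orientation"]; M=R.from_quat([q[1],q[2],q[3],q[0]]).as_matrix(); print("tool axes cols\n",M.round(3))
d=np.load("pics/wrist0.npy"); P=cloud("wrist",d)
T=(P-s["tool_pos"])@M
for u,v in [(180,262),(185,275),(165,285),(383,262),(378,275),(400,285),(190,262),(150,290)]: print(u,v,d[v,u].round(3),T[v,u].round(4))
Z=T.reshape(-1,3); k=(np.abs(Z[:,1])<.075)&(np.abs(Z[:,2])<.05)&(Z[:,0]>-.06)&(Z[:,0]<.06)
print(k.sum(),np.nanpercentile(Z[k],[0,.5,99.5,100],axis=0).round(4))
d=np.load("pics/scene0.npy"); P=cloud("scene",d).reshape(-1,3)
def ext(lo,hi,n):
    k=np.all((P>lo)&(P<hi),1); print(n,k.sum(),np.percentile(P[k],[.5,99.5],axis=0).round(3).tolist())
ext([.2,-.3,.12],[.7,.1,.18],"pile")
ext([.3,.2,.12],[1.2,.8,.6],"carton")
ext([.6,-.1,.1],[1.2,.25,.6],"tallbins")
ext([.4,.25,.12],[.75,.36,.6],"carton near pair")
H=np.zeros((40,40))
for x,y,z in P[~np.isnan(P).any(1)]:
    i=int((x-.2)/.02);j=int((y+.4)/.025)
    if 0<=i<40 and 0<=j<40: H[i,j]=max(H[i,j],z)
print("rows x .2.. step .02; cols y -.4 step .025");
for i in range(5,32): print(f"{.2+.02*i:.2f}",' '.join(f"{int(h*1000):3d}" for h in H[i,:36]))
E
```

```text
tool axes cols
 [[-0.     0.305 -0.952]
 [ 0.    -0.952 -0.305]
 [-1.    -0.     0.   ]]
180 262 0.133 [ 0.0039 -0.0437 -0.011 ]
185 275 0.136 [ 0.0053 -0.0425 -0.0041]
165 285 0.113 [-0.017  -0.0425 -0.0113]
383 262 0.133 [ 0.0041  0.0447 -0.0109]
378 275 0.136 [ 0.0049  0.0433 -0.0043]
400 285 0.0 [nan nan nan]
190 262 1.207 [ 0.9944 -0.361   0.4394]
150 290 0.11 [-0.0202 -0.0467 -0.0111]
33381 [[-0.06   -0.0746 -0.0189]
 [-0.0599 -0.0719 -0.0179]
 [ 0.0075  0.0727  0.011 ]
 [ 0.0119  0.0748  0.0127]]
pile 4261 [[0.254, -0.175, 0.12], [0.675, 0.096, 0.177]]
carton 30378 [[0.32, 0.202, 0.128], [1.023, 0.484, 0.409]]
tallbins 24480 [[0.639, -0.099, 0.11], [1.024, 0.249, 0.4]]
carton near pair 7874 [[0.503, 0.251, 0.157], [0.747, 0.359, 0.301]]
rows x .2.. step .02; cols y -.4 step .025
0.30   2   1   2   3   6   8   8   8   0 150 131 130 132 132 151 150   2   1   2   2   2   3   2   2   2   2   3  17 144 144  18   8  39 120 126 126
0.32   5   7   6   7   6   6   6   9   0 150 111 127 131 116 150 151   2   1   2   1   1   3  16  16   2   1   2  14 147 146  13   8  41  64 111 111
0.34 
[... 3019 characters left out ...]
 368 368 367   2   2 246 242 350 366 366 358 349 349 339 353 354 297 260 301 309 306 331 329   0   0   0
0.76   2   2   0 369 383 389 394 394 402 406 410 413 368   2   1 245 248 177 367 371 364 356 351 338 308 354 302 266 290 313 321 338 330   0   0   0
0.78   1   2   1 376 383 386 373 392 395 396 408 414 416   2   2 233 232 335 368 369 368 366 348 319 305 354 304 263 268 311 330 338 330   0   0   0
0.80   2   2   0 366 341 340 342 384 343 342 341 341 412   2   1 222 213 339 344 367 381 364 354 335 310 354 310 228 271 296 332 336 330   0   0   0
0.82   2   1   0 233   0   0   0   0 236   0   0   0 404   1   1 206 339 342 349 369 377 364 357 345 317 354 318 236 279 302 327   0   0   0   0   0
```

```bash
python3 - <<'E'
from h import *
d=np.load("pics/scene0.npy"); P=cloud("scene",d)
Q=P.reshape(-1,3)
for x0 in np.arange(.2,.9,.1):
    k=(abs(Q[:,0]-x0)<.05)&(Q[:,1]<-.36)&(Q[:,2]>.06)&(Q[:,2]<.5)
    print(round(x0,2),k.sum(),Q[k][:,1].max().round(3) if k.any() else None)
# flap
k=np.all((Q>[.45,.2,.14])&(Q<[.63,.45,.24]),1); F=Q[k]
A=np.c_[F[:,:2],np.ones(len(F))]; c,*_=np.linalg.lstsq(A,F[:,2],rcond=None); print("flap plane",c, np.std(A@c-F[:,2]))
for y in np.arange(.25,.37,.01):
    f=F[abs(F[:,1]-y)<.005]
    if len(f): i=f[:,0].argmin(); print(round(y,3),f[i].round(3))
for x in np.arange(.5,.62,.02):
    f=F[abs(F[:,0]-x)<.01]; print("x",x,f[f[:,1].argmin()].round(3))
m=bot.camera_model("wrist"); s=bot.state()
from scipy.spatial.transform import Rotation as R
q=s["orientation"];M=R.from_quat([q[1],q[2],q[3],q[0]]).as_matrix()
print("cam in tool",M.T@(-m["R"].T@m["t"]-s["tool_pos"]), "view dir",M.T@m["R"].T@[0,0,1])
E
```

```text
0.2 0 None
0.3 0 None
0.4 0 None
0.5 0 None
0.6 11 -1.13
0.7 911 -1.132
0.8 1417 -1.143
flap plane [ 0.49689815  0.0366391  -0.10039351] 0.004049424512590747
0.25 [0.628 0.251 0.164]
0.26 [0.506 0.261 0.16 ]
0.27 [0.505 0.271 0.161]
0.28 [0.503 0.281 0.163]
0.29 [0.502 0.29  0.16 ]
0.3 [0.503 0.297 0.161]
0.31 [0.502 0.313 0.159]
0.32 [0.502 0.322 0.162]
0.33 [0.501 0.333 0.16 ]
0.34 [0.501 0.336 0.162]
0.35 [0.499 0.352 0.16 ]
0.36 [0.499 0.363 0.161]
x 0.5 [0.508 0.259 0.16 ]
x 0.52 [0.512 0.259 0.162]
x 0.54 [0.533 0.26  0.175]
x 0.56 [0.553 0.261 0.189]
x 0.5800000000000001 [0.573 0.262 0.197]
x 0.6000000000000001 [0.595 0.262 0.205]
cam in tool [-0.11871169  0.00046221 -0.06674118] view dir [0.96477607 0.00109154 0.26307024]
```

carry_out:
  steps:
    - [0, 0, 8, 4, 3, 1, 1]
    - [0, 0, 16, 8, 6, 2, 1]
    - [0, 0, 24, 12, 9, 3, 1]
    - [0, 0, 32, 16, 12, 4, 1]
    - [0, 0, 40, 20, 15, 4, 1]

```text
time_s: 1.2
tool_pos: [0.389, -0.4466, 0.2978]
orientation: [0.344, 0.618, 0.342, -0.618]
ft_force: [0.2, -1.2, -0.2]
gripper_width: 0.0856
```

carry_out:
  steps:
    - [0, 0, 8, 4, 3, 0, 0.4]
    - [0, 0, 16, 8, 6, 0, 0.4]
    - [0, 0, 24, 12, 9, 0, 0.4]
    - [0, 0, 32.2, 16, 12.5, 0, 0.4]
    - [0, 0, 32.2, 16.5, 13.5, 0, 0.4]

```text
time_s: 1.7
tool_pos: [0.5561, -0.3077, 0.296]
orientation: [0.502, 0.498, 0.503, -0.497]
ft_force: [0.1, -0.2, -0.2]
gripper_width: 0.06
```

```bash
cat >> h.py <<'E'
from scipy.spatial.transform import Rotation as R
def tool():
    s=bot.state();q=s["orientation"];return np.array(s["tool_pos"]),R.from_quat([q[1],q[2],q[3],q[0]]).as_matrix()
E
python3 - <<'E'
from h import *
m=bot.camera_model("wrist"); p,d=bot.capture("wrist"); cv2.imwrite("pics/w1.png",p); np.savez("pics/w1.npz",d=d,**m)
P=cloud("wrist",d,m); t,M=tool(); print(t,M.round(3),bot.state()["gripper_width"])
for q in ["angle_loose_centre","rack"]:
    for r in bot.outline_of(q,"wrist"):
        k=r["mask"]; X=P[k]; print(q,r["confidence"],r["rect"],np.nanmedian(X,0).round(3))
T=((P-t)@M).reshape(-1,3)
for sgn in (-1,1):
    k=(T[:,1]*sgn>.025)&(T[:,1]*sgn<.036)&(abs(T[:,2])<.013)&(T[:,0]>-.03)&(T[:,0]<.04); print(k.sum(),np.percentile(T[k],[0,2,98,100],axis=0).round(4).tolist())
E
```

```text
[ 0.55566793 -0.30738219  0.29600967] [[ 0.001  1.     0.006]
 [ 0.002  0.006 -1.   ]
 [-1.     0.001 -0.002]] 0.06019494338814476
angle_loose_centre 0.82 [274.2, 66.4, 45.8, 51.5] [ 0.575 -0.198  0.014]
angle_loose_centre 0.73 [266.4, 172.1, 47.5, 37.8] [ 0.567 -0.309  0.06 ]
rack 0.72 [244.9, 154.5, 96.6, 77.2] [ 0.576 -0.307  0.047]
2016 [[-0.03, -0.036, -0.013], [-0.0289, -0.0356, -0.0116], [0.0162, -0.0288, 0.0107], [0.0186, -0.0287, 0.0123]]
1822 [[-0.03, 0.0303, -0.0129], [-0.0285, 0.0304, -0.0116], [0.0162, 0.0358, 0.0104], [0.0195, 0.036, 0.0121]]
```

View pics/w1.png

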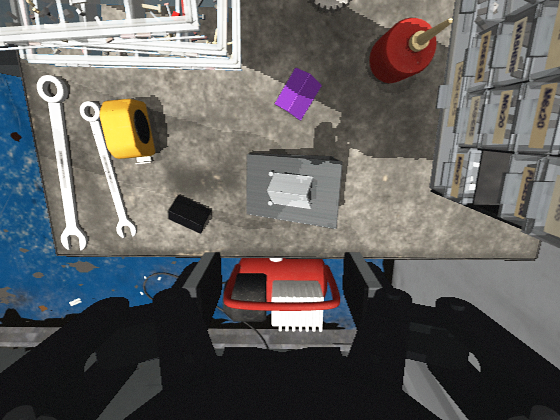

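In the wrist view the steel angle is on the rack at (290,189). The purple (298,93) and black (190,213) look-alikes lie elsewhere, so the rack one is right. Next I'll fit its pose.

```bash
cat > fit.py <<'E'
from h import *
def planefit(X,n=300,th=.002,seed=0):
    rng=np.random.default_rng(seed);best=None
    for _ in range(n):
        a=X[rng.choice(len(X),3,replace=False)];nn=np.cross(a[1]-a[0],a[2]-a[0]);l=np.linalg.norm(nn)
        if l<1e-9: continue
        nn/=l;k=abs((X-a[0])@nn)<th
        if best is None or k.sum()>best.sum(): best=k
    c=X[best].mean(0);u,s,v=np.linalg.svd(X[best]-c,full_matrices=False);nn=v[2]*np.sign(v[2][2]);return c,nn,best
def ridge(X):
    # X: points on the angle; two leg planes
    c1,n1,k1=planefit(X); Y=X[~k1]; c2,n2,k2=planefit(Y)
    a=np.cross(n1,n2);a/=np.linalg.norm(a);a*=np.sign(a[np.abs(a).argmax()])
    A=np.array([n1,n2,a]);m=X.mean(0);r=np.linalg.solve(A,[n1@c1,n2@c2,a@m])
    up=n1+n2;up/=np.linalg.norm(up)
    k=np.r_[X[k1],Y[k2]];e=np.percentile((k-r)@a,[0.5,99.5])
    return dict(n1=n1,n2=n2,ang=np.degrees(np.arccos(n1@n2)),axis=a,up=up,r=r,ends=e,mid=r+a*e.mean(),counts=(k1.sum(),k2.sum()))
E
python3 - <<'E'
from fit import *
z=np.load("pics/w1.npz");m={k:z[k] for k in("K","R","t")};d=z["d"];P=cloud("wrist",d,m)
bot.capture("wrist")
r=[r for r in bot.outline_of("rack","wrist")][0]
print(r["rect"])
k=np.zeros(d.shape,bool);k[150:235,240:350]=1
X=P[k];X=X[np.all((X>[.48,-.37,.012])&(X<[.65,-.24,.09]),1)]
c,n,b=planefit(X,th=.0015); print("face n",n.round(3),"tilt",np.degrees(np.arccos(n[2])),"yaw",np.degrees(np.arctan2(-n[1],-n[0])),b.sum(),"ext",np.percentile(X[b],[1,99],axis=0).round(3).tolist())
h=(X-c)@n; A=X[(h>.006)&(h<.03)]; print(len(A),h.max())
o=ridge(A); print({q:np.round(v,4).tolist() for q,v in o.items()})
print("ridge height over face",(o["mid"]-c)@n, "centre",(o["mid"]-.0113*n).round(4))
print(proj("wrist",o["mid"],m))
S=X[(h>.003)&(h<.009)]; 
E
python3 - <<'E'
import cv2
p=cv2.imread("pics/w1.png");cv2.imwrite("pics/w1c.png",cv2.resize(p[145:240,235:350],None,fx=6,fy=6,interpolation=cv2.INTER_CUBIC))
E
```

```text
[249.4, 150.4, 96.3, 77.0]
face n [-0.422  0.01   0.906] tilt 24.978569480499964 yaw -1.42251752872101 4492 ext [[0.511, -0.352, 0.019], [0.621, -0.273, 0.071]]
1094 0.023800682845541907
{'n1': [-0.2877, 0.6963, 0.6576], 'n2': [-0.3148, -0.6877, 0.6542], 'ang': 87.599, 'axis': [0.9085, -0.0188, 0.4174], 'up': [-0.4174, 0.0059, 0.9087], 'r': [0.5619, -0.3125, 0.0679], 'ends': [-0.0289, 0.024], 'mid': [0.5597, -0.3125, 0.0668], 'counts': [711, 369]}
ridge height over face 0.022169081775566094 centre [ 0.5645 -0.3126  0.0566]
[284.1909466  192.79447635]
```

View pics/w1c.png

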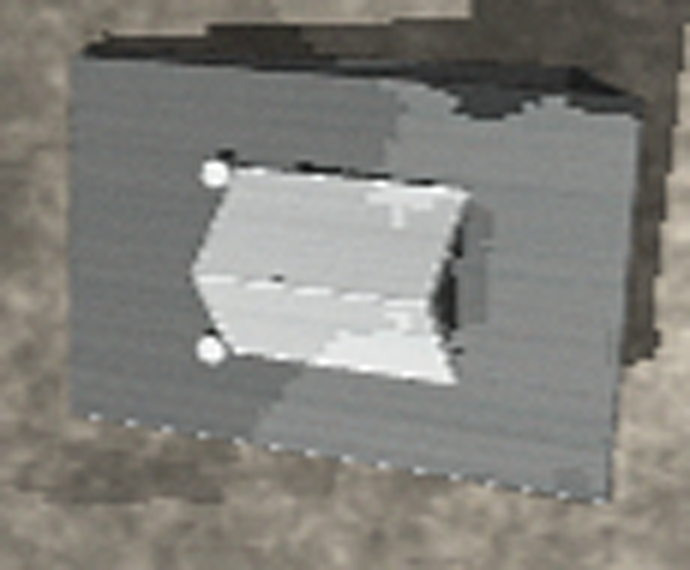

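```bash
cat >> h.py <<'E'
def delta(pos,M1):
    t,M=tool(); rv=R.from_matrix(M1@M.T).as_rotvec(degrees=True); print("now",t.round(4),"turn",rv.round(2),"shift cm",((np.array(pos)-t)*100).round(2), "w",round(bot.state()["gripper_width"],4),"F",np.round(bot.state()["ft_force"],1),"t",round(bot.state()["time_s"],2))
def frame(x,y):
    x=np.array(x,float);x/=np.linalg.norm(x);y=np.array(y,float);y-=x*(x@y);y/=np.linalg.norm(y);return np.c_[x,y,np.cross(x,y)]
E
python3 - <<'E'
from h import *
yaw=np.radians(-1.3);c,s=np.cos(np.radians(25)),np.sin(np.radians(25))
n=np.array([-s*np.cos(yaw),-s*np.sin(yaw),c]);u=[c*np.cos(yaw),c*np.sin(yaw),s]
C=np.array([.5655,-.3125,.057]); F=frame(-n,u)
delta(C+n*.07,F);delta(C+n*.011,F)
E
```

```text
now [ 0.5516 -0.3139  0.2962] turn [ -0.28 -25.03  -1.09] shift cm [ -1.56   0.21 -17.58] w 0.0598 F [-0.  -0.7 -0.3] t 1.95
now [ 0.5516 -0.3139  0.2962] turn [ -0.28 -25.03  -1.09] shift cm [  0.93   0.15 -22.92] w 0.0598 F [-0.  -0.7 -0.3] t 1.95
```

carry_out:
  steps:
    - [0, -8, 0, 0, 0, -3, 0.4]
    - [0, -16, -0.5, -0.5, 0, -7, 0.4]
    - [0, -24, -1, -1, 0, -11, 0.4]
    - [-0.3, -25, -1.1, -1.6, 0.2, -14, 0.4]
    - [-0.3, -25, -1.1, -1.6, 0.2, -14, 0.4]

```text
time_s: 2.45
tool_pos: [0.5307, -0.3114, 0.1507]
orientation: [0.59, 0.601, 0.374, -0.389]
ft_force: [0.0, 0.6, 0.7]
gripper_width: 0.0594
```

```bash
python3 - <<'E'
from fit import *
m=bot.camera_model("wrist");t0,M0=tool(); p,d=bot.capture("wrist"); cv2.imwrite("pics/w2.png",p)
P=cloud("wrist",d,m); t,M=tool(); print(t0,t,M.round(3))
X=P.reshape(-1,3);X=X[np.all((X>[.48,-.37,.012])&(X<[.65,-.24,.09]),1)]
c,n,b=planefit(X,th=.0015); print("face n",n.round(3),"tilt",np.degrees(np.arccos(n[2])),"yaw",np.degrees(np.arctan2(-n[1],-n[0])),b.sum(),"ext",np.percentile(X[b],[1,99],axis=0).round(3).tolist())
h=(X-c)@n; A=X[(h>.007)&(h<.03)&(abs(X[:,1]+.3125)<.02)]; print(len(A),h.max())
o=ridge(A); print({q:np.round(v,4).tolist() for q,v in o.items()})
print("ridge height over face",(o["mid"]-c)@n, "centre",(o["mid"]-.0113*n).round(4))
E
```

```text
[ 0.53071729 -0.31144899  0.1507466 ] [ 0.53323239 -0.31179056  0.15388972] [[ 0.419  0.908 -0.024]
 [-0.009 -0.023 -1.   ]
 [-0.908  0.419 -0.002]]
face n [-0.422  0.011  0.906] tilt 24.98568885534755 yaw -1.4713832301873306 11502 ext [[0.511, -0.352, 0.019], [0.621, -0.273, 0.071]]
2675 0.02358522385456864
{'n1': [-0.2898, 0.6923, 0.6609], 'n2': [-0.3202, -0.6896, 0.6495], 'ang': 87.441, 'axis': [0.9063, -0.0234, 0.4219], 'up': [-0.422, 0.0018, 0.9066], 'r': [0.561, -0.3124, 0.0672], 'ends': [-0.0248, 0.0246], 'mid': [0.5609, -0.3123, 0.0672], 'counts': [1912, 757]}
ridge height over face 0.022139889815919904 centre [ 0.5656 -0.3125  0.0569]
```

View pics/w2.png

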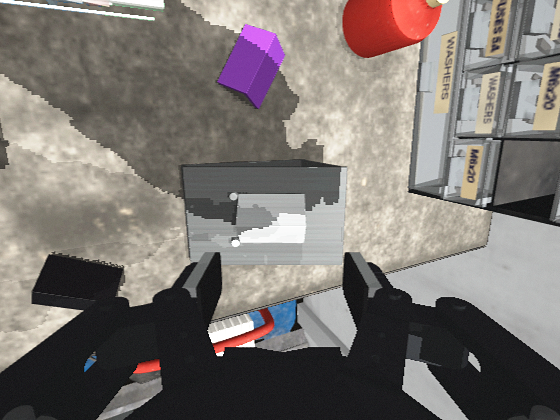

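The angle sits between the jaws' lines at (270,218), and its fitted centre (0.5656,-0.3125,0.0569) agrees with the first fit. I'll descend next.

```bash
cat > tgt1.py <<'E'
from h import *
yaw=np.radians(-1.45);c,s=np.cos(np.radians(25)),np.sin(np.radians(25))
n=np.array([-s*np.cos(yaw),-s*np.sin(yaw),c]);u=[c*np.cos(yaw),c*np.sin(yaw),s]
C=np.array([.5656,-.3125,.0569]); F=frame(-n,u)
delta(C+n*.05,F);delta(C+n*.011,F)
E
python3 tgt1.py
```

```text
now [ 0.5332 -0.3118  0.1539] turn [-0.1  -0.24 -0.05] shift cm [ 1.12 -0.02 -5.17] w 0.0598 F [0.9 0.3 1.6] t 2.5
now [ 0.5332 -0.3118  0.1539] turn [-0.1  -0.24 -0.05] shift cm [ 2.77 -0.06 -8.7 ] w 0.0598 F [0.9 0.3 1.6] t 2.5
```

carry_out:
  steps:
    - [0, 0, 0, 0.6, 0, -2.5, 0.4]
    - [0, 0, 0, 1.2, 0, -5, 0.4]
    - [0, 0, 0, 1.2, 0, -5.3, 0.4]
    - [0, 0, 0, 1.2, 0, -5.3, 0.4]
    - [0, 0, 0, 1.2, 0, -5.3, 0.4]

```text
time_s: 3.0
tool_pos: [0.549, -0.3112, 0.105]
orientation: [0.593, 0.6, 0.373, -0.386]
ft_force: [-0.6, -1.2, 0.0]
gripper_width: 0.06
```

```bash
python3 tgt1.py
```

```text
now [ 0.549  -0.3112  0.105 ] turn [ 0.11  0.06 -0.26] shift cm [-0.45 -0.07 -0.27] w 0.06 F [-0.6 -1.2  0. ] t 3.0
now [ 0.549  -0.3112  0.105 ] turn [ 0.11  0.06 -0.26] shift cm [ 1.19 -0.12 -3.81] w 0.06 F [-0.6 -1.2  0. ] t 3.0
```

carry_out:
  steps:
    - [0, 0, 0, -0.4, -0.1, -0.3, 0.4]
    - [0, 0, 0, 0.1, -0.1, -1.4, 0.4]
    - [0, 0, 0, 0.6, -0.1, -2.5, 0.4]
    - [0, 0, 0, 1.2, -0.1, -3.8, 0.4]
    - [0, 0, 0, 1.2, -0.1, -3.8, 0.4]

```text
time_s: 3.5
tool_pos: [0.5609, -0.3115, 0.0641]
orientation: [0.593, 0.6, 0.374, -0.386]
ft_force: [0.8, 0.7, 0.1]
gripper_width: 0.06
```

carry_out:
  steps:
    - [0, 0, 0, 0, 0, 0, 0.4]
    - [0, 0, 0, 0, 0, 0, 0.4]

```text
time_s: 3.7
tool_pos: [0.5607, -0.3111, 0.0643]
orientation: [0.592, 0.6, 0.374, -0.386]
ft_force: [-0.5, -0.7, 0.3]
gripper_width: 0.0599
```

```bash
python3 tgt1.py; python3 -c "
from h import *
p,d=bot.capture('wrist');cv2.imwrite('pics/w3.png',p)"
```

```text
now [ 0.5607 -0.3111  0.0643] turn [-0.   -0.04 -0.31] shift cm [-1.62 -0.08  3.79] w 0.0599 F [-0.5 -0.7  0.3] t 3.7
now [ 0.5607 -0.3111  0.0643] turn [-0.   -0.04 -0.31] shift cm [ 0.03 -0.13  0.26] w 0.0599 F [-0.5 -0.7  0.3] t 3.7
```

View pics/w3.png

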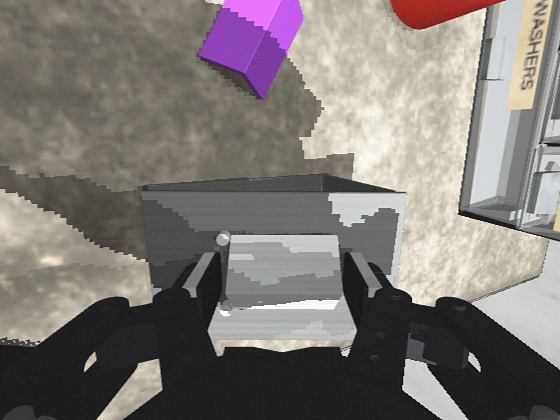

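Fingers straddle the angle ends; the lower pad is between the studs. I'll raise 2.6 mm along the normal, then close.

carry_out:
  steps:
    - [0, 0, 0, 0, -0.1, 0.25, 0.4]
    - [0, 0, 0, 0, -0.1, 0.25, 0.4]
    - [0, 0, 0, 0, -0.1, 0.25, -1]
    - [0, 0, 0, 0, -0.1, 0.25, -1]
    - [0, 0, 0, 0, -0.1, 0.25, -1]

```text
time_s: 4.25
tool_pos: [0.5605, -0.3127, 0.0681]
orientation: [0.593, 0.6, 0.373, -0.386]
ft_force: [-4.2, 0.1, 7.8]
gripper_width: 0.0483
```

carry_out:
  steps:
    - [0, 0, 0, 0, 0, 0, -1]
    - [0, 0, 0, 0, 0, 0, -1]
    - [0, 0, 0, 0, 0, 0, -1]

```text
time_s: 4.55
tool_pos: [0.5605, -0.3127, 0.0681]
orientation: [0.593, 0.6, 0.373, -0.386]
ft_force: [-3.3, 0.7, 6.9]
gripper_width: 0.0483
```

```bash
python3 tgt1.py
```

```text
now [ 0.5605 -0.3127  0.0681] turn [ 0.06  0.02 -0.27] shift cm [-1.6   0.07  3.41] w 0.0483 F [-3.3  0.7  6.9] t 4.55
now [ 0.5605 -0.3127  0.0681] turn [ 0.06  0.02 -0.27] shift cm [ 0.05  0.03 -0.12] w 0.0483 F [-3.3  0.7  6.9] t 4.55
```

carry_out:
  steps:
    - [0, 0, 0, -0.8, 0, 1.8, -1]
    - [0, 0, 0, -1.6, 0, 3.6, -1]
    - [0, 0, 0, -2, 0, 7, -1]
    - [0, 6, 0, -2, 0, 11, -1]
    - [0, 12, 0, -2, 2, 15, -1]

```text
time_s: 5.05
tool_pos: [0.5384, -0.2957, 0.2195]
orientation: [0.548, 0.556, 0.433, -0.45]
ft_force: [0.9, 0.5, -1.7]
gripper_width: 0.0483
```

carry_out:
  steps:
    - [0, 7, 0.5, 0, 3, 3, -1]
    - [0, 13, 1.5, 0, 7, 4.5, -1]
    - [0, 13, 1.7, 0, 11.5, 5, -1]
    - [0, 13, 1.7, 0, 16, 5, -1]
    - [0, 13, 1.7, 0, 20.5, 5, -1]

```text
time_s: 5.55
tool_pos: [0.5402, -0.0857, 0.2678]
orientation: [0.504, 0.496, 0.501, -0.499]
ft_force: [1.1, 0.7, -1.8]
gripper_width: 0.048
```

carry_out:
  steps:
    - [0, 0, 0, 0, 4.5, 0, -1]
    - [0, 0, 0, 0, 9, 0, -1]
    - [0, 0, 0, 0, 12, 0, -1]
    - [0, 0, 0, 0, 13, 0, -1]
    - [0, 0, 0, 0, 13, 0, -1]

```text
time_s: 6.05
tool_pos: [0.5403, 0.0437, 0.2677]
orientation: [0.505, 0.495, 0.502, -0.498]
ft_force: [-0.4, -1.0, -1.4]
gripper_width: 0.0478
```

carry_out:
  steps:
    - [0, 0, 0, 0, 0, 0, -1]
    - [0, 0, 0, 0, 0, 0, -1]

```text
time_s: 6.25
tool_pos: [0.5405, 0.0408, 0.2676]
orientation: [0.504, 0.496, 0.501, -0.499]
ft_force: [-0.3, -1.1, -1.4]
gripper_width: 0.0481
```

```bash
python3 - <<'E'
from fit import *
m=bot.camera_model("wrist");t0,M0=tool(); p,d=bot.capture("wrist"); cv2.imwrite("pics/w4.png",p);np.savez("pics/w4.npz",d=d,**m)
P=cloud("wrist",d,m); t,M=tool(); print(t0,t,M.round(3),bot.state()["gripper_width"])
E
```

```text
[0.54051934 0.04080331 0.26756798] [0.54053742 0.04095541 0.26761066] [[-0.     1.     0.009]
 [-0.006  0.009 -1.   ]
 [-1.    -0.     0.006]] 0.048167167413886706
```

View pics/w4.png

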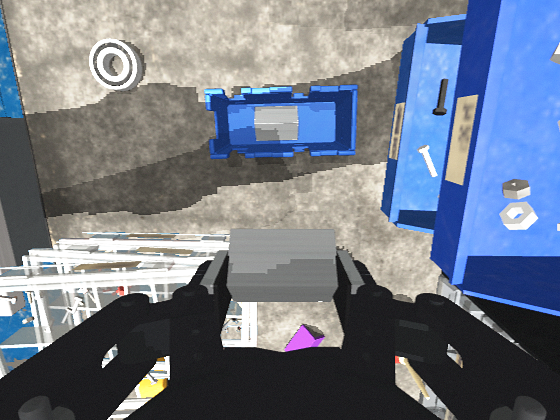

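The held angle shows at (283,262), ridge up. The loaded bin is at (282,122) with its angle at (276,124). I'll fit all three.

```bash
cat > fb.py <<'E'
from fit import *
def rimbin(P,lo,hi,zr,th=.003):
    X=P.reshape(-1,3);X=X[np.all((X>lo)&(X<hi),1)];X=X[abs(X[:,2]-zr)<th]
    (cx,cy),(w,h),a=cv2.minAreaRect((X[:,:2]*1000).astype(np.float32))
    if w<h: w,h=h,w;a-=90
    a=(a+90)%180-90
    return np.array([cx,cy])/1000,(w,h),a,len(X)
def report(P,t,M,zr=.066,box=([.43,.04,.0],[.65,.18,.09])):
    print("bin",rimbin(P,*box,zr))
    X=P.reshape(-1,3);X=X[np.all((X>[box[0][0]+.0,box[0][1],.008])&(X<[box[1][0],box[1][1],.0275]),1)]
    return X
E
python3 - <<'E'
from fb import *
z=np.load("pics/w4.npz");m={k:z[k] for k in("K","R","t")};P=cloud("wrist",z["d"],m)
t,M=tool()
print(rimbin(P,[.43,.04,0],[.65,.18,.09],.066)); print(rimbin(P,[.43,.04,0],[.65,.18,.09],.066,.0015))
c=P[100:145,230:330].reshape(-1,3); f=c[abs(c[:,2]-.002)<.004]; print("floor z",np.median(f[:,2]))
k=np.zeros(z["d"].shape,bool);k[98:148,245:310]=1;A=P[k];A=A[(A[:,2]>.008)&(A[:,2]<.028)&(abs(A[:,1]-.112)<.02)];print(len(A),np.percentile(A,[1,99],axis=0).round(3))
o=ridge(A); print({q:np.round(v,4).tolist() for q,v in o.items()})
k=np.zeros(z["d"].shape,bool);k[225:300,228:340]=1;H=P[k];H=H[~np.isnan(H).any(1)];T=(H-t)@M;T=T[(abs(T[:,1])<.026)&(abs(T[:,2])<.022)&(T[:,0]<.03)&(T[:,0]>-.02)]
print(len(T)); T2=np.c_[T[:,1],-T[:,2],-T[:,0]]
o=ridge(T2); print("held in (y,-z,-x) tool",{q:np.round(v,4).tolist() for q,v in o.items()})
E
```

```text
(array([0.5394245 , 0.11206776]), (150.31317138671875, 67.95541381835938), 2.06648850440979, 1445)
(array([0.5394245 , 0.11206776]), (150.31317138671875, 67.95541381835938), 2.06648850440979, 1018)
floor z 0.0031351372896564972
1347 [[0.509 0.095 0.008]
 [0.558 0.13  0.026]]
{'n1': [-0.0232, 0.688, 0.7254], 'n2': [0.0226, -0.7034, 0.7104], 'ang': 88.2331, 'axis': [0.9995, 0.0329, 0.0008], 'up': [-0.0004, -0.0107, 0.9999], 'r': [0.5331, 0.1119, 0.0254], 'ends': [-0.0247, 0.0247], 'mid': [0.5331, 0.1119, 0.0254], 'counts': [752, 595]}
7775
held in (y,-z,-x) tool {'n1': [-0.0019, 0.7062, 0.708], 'n2': [-0.0049, -0.7144, 0.6998], 'ang': 90.5149, 'axis': [1.0, -0.0022, 0.0048], 'up': [-0.0049, -0.0058, 1.0], 'r': [0.0008, 0.0002, -0.0005], 'ends': [-0.0249, 0.0238], 'mid': [0.0003, 0.0002, -0.0005], 'counts': [6359, 1314]}
```

```bash
cat > tgt2.py <<'E'
from h import *
y=np.radians(2.0)
F=frame([0,0,-1],[np.cos(y),np.sin(y),0])
for z in (.12,.0315): delta([.5329,.1118,z],F)
E
python3 tgt2.py
```

```text
now [0.5405 0.041  0.2676] turn [0.36 0.   1.48] shift cm [ -0.76   7.08 -14.76] w 0.0482 F [-0.6 -0.4 -1.1] t 6.3
now [0.5405 0.041  0.2676] turn [0.36 0.   1.48] shift cm [ -0.76   7.08 -23.61] w 0.0482 F [-0.6 -0.4 -1.1] t 6.3
```

carry_out:
  steps:
    - [0.4, 0, 1.5, -0.4, 3.5, -3, -1]
    - [0.4, 0, 1.5, -0.8, 6.5, -7, -1]
    - [0.4, 0, 1.5, -0.8, 7.1, -11, -1]
    - [0.4, 0, 1.5, -0.8, 7.1, -14.5, -1]
    - [0.4, 0, 1.5, -0.8, 7.1, -14.5, -1]

```text
time_s: 6.8
tool_pos: [0.5304, 0.1122, 0.119]
orientation: [0.507, 0.489, 0.511, -0.492]
ft_force: [-0.4, -1.1, -0.4]
gripper_width: 0.048
```

carry_out:
  steps:
    - [0, 0, 0, 0, 0, 0, -1]
    - [0, 0, 0, 0, 0, 0, -1]

```text
time_s: 7.0
tool_pos: [0.5336, 0.1132, 0.1247]
orientation: [0.509, 0.492, 0.509, -0.49]
ft_force: [0.3, -0.6, -1.2]
gripper_width: 0.0483
```

```bash
python3 tgt2.py;python3 -c "
from h import *
p,d=bot.capture('wrist');cv2.imwrite('pics/w5.png',p)"
```

```text
now [0.5336 0.1132 0.1247] turn [-0.08  0.16 -0.08] shift cm [-0.07 -0.14 -0.47] w 0.0483 F [ 0.3 -0.6 -1.2] t 7.0
now [0.5336 0.1132 0.1247] turn [-0.08  0.16 -0.08] shift cm [-0.07 -0.14 -9.32] w 0.0483 F [ 0.3 -0.6 -1.2] t 7.0
```

View pics/w5.png

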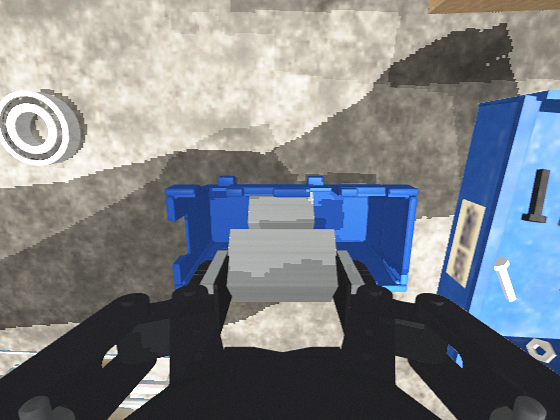

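The held angle is above the one in the bin, and the bin's walls are clear of the fingers. I'll descend in stages.

carry_out:
  steps:
    - [0, 0, 0, -0.1, -0.15, -2, -1]
    - [0, 0, 0, -0.1, -0.15, -4, -1]
    - [0, 0, 0, -0.1, -0.15, -6, -1]
    - [0, 0, 0, -0.1, -0.15, -7.5, -1]
    - [0, 0, 0, -0.1, -0.15, -7.5, -1]

```text
time_s: 7.55
tool_pos: [0.5315, 0.1117, 0.0473]
orientation: [0.509, 0.491, 0.509, -0.49]
ft_force: [-0.2, 0.5, -0.4]
gripper_width: 0.0483
```

carry_out:
  steps:
    - [0, 0, 0, 0, 0, 0, -1]
    - [0, 0, 0, 0, 0, 0, -1]
    - [0, 0, 0, 0, 0, 0, -1]

```text
time_s: 7.85
tool_pos: [0.5318, 0.112, 0.0485]
orientation: [0.509, 0.491, 0.509, -0.49]
ft_force: [-0.6, 0.6, -0.8]
gripper_width: 0.0489
```

```bash
python3 tgt2.py;python3 -c "
from h import *
p,d=bot.capture('wrist');cv2.imwrite('pics/w6.png',p)"
```

```text
now [0.5318 0.112  0.0485] turn [-0.07  0.07 -0.13] shift cm [ 0.11 -0.02  7.15] w 0.0489 F [-0.6  0.6 -0.8] t 7.85
now [0.5318 0.112  0.0485] turn [-0.07  0.07 -0.13] shift cm [ 0.11 -0.02 -1.7 ] w 0.0489 F [-0.6  0.6 -0.8] t 7.85
```

View pics/w6.png

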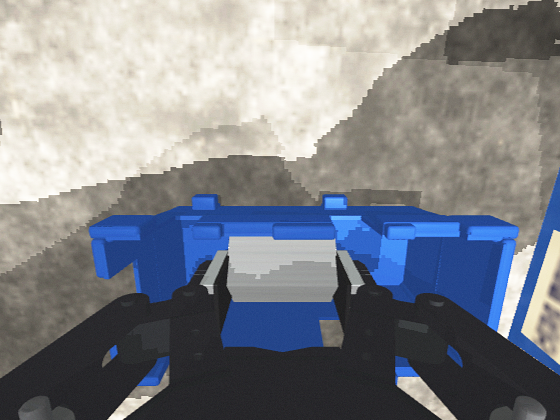

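carry_out:
  steps:
    - [0, 0, 0, 0.1, 0, -0.6, -1]
    - [0, 0, 0, 0.1, 0, -1.2, -1]
    - [0, 0, 0, 0.1, 0, -1.2, -1]
    - [0, 0, 0, 0.1, 0, -1.2, -1]

```text
time_s: 8.3
tool_pos: [0.5327, 0.1121, 0.0359]
orientation: [0.509, 0.491, 0.509, -0.49]
ft_force: [-2.1, -0.2, 7.9]
gripper_width: 0.0483
```

carry_out:
  steps:
    - [0, 0, 0, 0, 0, -0.3, -1]
    - [0, 0, 0, 0, 0, -0.3, -1]
    - [0, 0, 0, 0, 0, -0.3, -1]

```text
time_s: 8.6
tool_pos: [0.5328, 0.1123, 0.0335]
orientation: [0.509, 0.491, 0.509, -0.49]
ft_force: [-7.8, -1.5, 23.4]
gripper_width: 0.0484
```

```bash
python3 tgt2.py
```

```text
now [0.5328 0.1123 0.0335] turn [-0.06  0.06 -0.15] shift cm [ 0.01 -0.05  8.65] w 0.0484 F [-7.8 -1.5 23.4] t 8.6
now [0.5328 0.1123 0.0335] turn [-0.06  0.06 -0.15] shift cm [ 0.01 -0.05 -0.2 ] w 0.0484 F [-7.8 -1.5 23.4] t 8.6
```

```bash
python3 - <<'E'
from fit import *
m=bot.camera_model("wrist");t,M=tool();p,d=bot.capture('wrist');cv2.imwrite('pics/w7.png',p);P=cloud("wrist",d,m)
k=np.zeros(d.shape,bool);k[225:300,228:340]=1;H=P[k];H=H[~np.isnan(H).any(1)];T=(H-t)@M;T=T[(abs(T[:,1])<.026)&(abs(T[:,2])<.022)&(T[:,0]<.03)&(T[:,0]>-.02)]
T2=np.c_[T[:,1],-T[:,2],-T[:,0]]
o=ridge(T2); print("held",{q:np.round(v,4).tolist() for q,v in o.items()})
E
```

```text
held {'n1': [-0.0043, 0.692, 0.7219], 'n2': [-0.0055, -0.7077, 0.7065], 'ang': 88.8336, 'axis': [1.0, -0.0009, 0.0068], 'up': [-0.0068, -0.011, 0.9999], 'r': [0.0005, 0.0004, -0.0006], 'ends': [-0.0243, 0.0241], 'mid': [0.0004, 0.0004, -0.0006], 'counts': [3492, 1310]}
```

View pics/w7.png

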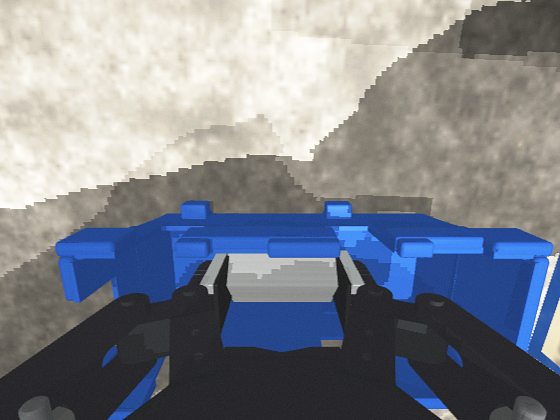

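carry_out:
  steps:
    - [0, 0, 0, 0, -0.05, 0.1, -1]
    - [0, 0, 0, 0, -0.05, 0.1, 0.35]
    - [0, 0, 0, 0, -0.05, 0.1, 0.35]
    - [0, 0, 0, 0, -0.05, 0.1, 0.35]

```text
time_s: 9.05
tool_pos: [0.5324, 0.1114, 0.0335]
orientation: [0.509, 0.491, 0.51, -0.49]
ft_force: [1.2, 0.0, 0.5]
gripper_width: 0.0579
```

```bash
cat > chk.py <<'E'
from fit import *
import sys
m=bot.camera_model("wrist");t,M=tool();p,d=bot.capture('wrist');cv2.imwrite(f'pics/{sys.argv[1]}.png',p);P=cloud("wrist",d,m)
X=P.reshape(-1,3);X=X[np.all((X>[.50,.09,.012])&(X<[.565,.135,.04]),1)]
o=ridge(X); print("world",{q:np.round(v,4).tolist() for q,v in o.items()})
print(bot.state()["ft_force"],bot.state()["gripper_width"],t)
E
python3 chk.py w8
```

```text
world {'n1': [-0.0211, 0.6727, 0.7397], 'n2': [0.0228, -0.662, 0.7491], 'ang': 83.7813, 'axis': [0.9995, 0.0329, -0.0014], 'up': [0.0011, 0.0072, 1.0], 'r': [0.5326, 0.112, 0.0304], 'ends': [-0.0311, 0.0313], 'mid': [0.5327, 0.112, 0.0304], 'counts': [3979, 1721]}
[-0.66125536 -0.5553029   0.22881528] 0.057295036607199305 [0.53236466 0.11135002 0.03345253]
```

View pics/w8.png

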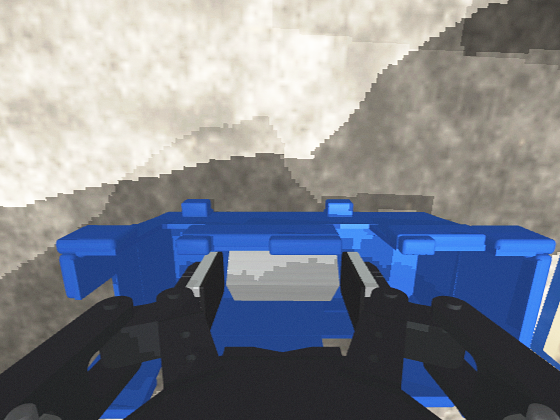

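The upper angle dropped; its ridge is at z=0.0304 (expected 0.0303). I'll withdraw and check from above.

carry_out:
  steps:
    - [0, 0, 0, 0, 0, 1, 0.35]
    - [0, 0, 0, 0, 0, 3, 0.35]
    - [0, 0, 0, 0, 0, 6, 0.35]
    - [0, 0, 0, 0, -1, 11, 0.5]
    - [0, 0, 0, 0, -4, 15, 1]

```text
time_s: 9.6
tool_pos: [0.5322, 0.0742, 0.1858]
orientation: [0.51, 0.49, 0.511, -0.489]
ft_force: [1.3, -0.6, -0.4]
gripper_width: 0.0766
```

carry_out:
  steps:
    - [0, 0, 0, 0, 0, 0, 1]
    - [0, 0, 0, 0, 0, 0, 1]
    - [0, 0, 0, 0, 0, 0, 1]

```text
time_s: 9.9
tool_pos: [0.532, 0.0723, 0.1826]
orientation: [0.509, 0.491, 0.51, -0.49]
ft_force: [-0.1, -0.3, 0.4]
gripper_width: 0.0855
```

```bash
cat > chk2.py <<'E'
from fb import *
import sys
m=bot.camera_model("wrist");t,M=tool();p,d=bot.capture('wrist');cv2.imwrite(f'pics/{sys.argv[1]}.png',p);np.savez(f'pics/{sys.argv[1]}.npz',d=d,**m);P=cloud("wrist",d,m)
X=P.reshape(-1,3);X=X[np.all((X>[.49,.085,.012])&(X<[.575,.14,.04]),1)]
X=X[abs((X[:,1]-.112)-(X[:,0]-.5327)*.035)<.021]
o=ridge(X); print("world",{q:np.round(v,4).tolist() for q,v in o.items()})
print(rimbin(P,[.43,.04,0],[.65,.18,.09],.066)); print(t)
E
python3 chk2.py w9
```

```text
world {'n1': [-0.0225, 0.6907, 0.7228], 'n2': [0.0234, -0.7037, 0.7101], 'ang': 88.4748, 'axis': [0.9995, 0.033, -0.0003], 'up': [0.0006, -0.0091, 1.0], 'r': [0.5327, 0.1112, 0.0309], 'ends': [-0.0246, 0.0247], 'mid': [0.5328, 0.1112, 0.0309], 'counts': [1392, 872]}
(array([0.53953076, 0.11197604]), (150.35467529296875, 68.10993194580078), 2.189509391784668, 2507)
[0.53197675 0.07234126 0.1826212 ]
```

View pics/w9.png

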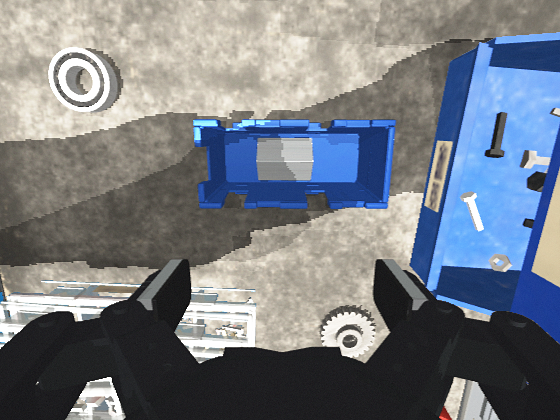

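Nested: the ridge is level at z=0.031 and the bin hasn't moved. Next I'll turn to view the nested pair from the robot's side, under the flap.

carry_out:
  steps:
    - [0, 0, 8, -3.5, 1, 1, 1]
    - [0, 0, 16, -7, 2, 2, 1]
    - [0, 0, 24, -10, 4, 3, 1]
    - [0, 0, 32, -12, 6, 4, 1]
    - [0, 0, 40, -14, 9, 5, 1]

```text
time_s: 10.45
tool_pos: [0.3909, 0.1623, 0.2327]
orientation: [0.646, 0.285, 0.648, -0.285]
ft_force: [-0.3, 0.3, 0.8]
gripper_width: 0.0852
```

carry_out:
  steps:
    - [0, 0, 8, -1, 3, 0, 1]
    - [0, 0, 16, -2, 6, 0, 1]
    - [0, 0, 24, -3, 9, 0, 1]
    - [0, 0, 32, -4, 11, 0, 1]
    - [0, 0, 40, -4, 12.5, 0, 1]

```text
time_s: 10.95
tool_pos: [0.3505, 0.2888, 0.2325]
orientation: [0.705, 0.045, 0.707, -0.045]
ft_force: [0.7, -0.1, -0.2]
gripper_width: 0.0855
```

carry_out:
  steps:
    - [0, 0, 8, 0, 0, 0, 1]
    - [0, -8, 8, 0, 0, 0, 1]
    - [0, -16, 8, 0, 0, 0, 1]
    - [0, -24, 8, 0, 0, 0, 1]
    - [0, -32, 8, 0, 0, 0, 1]

```text
time_s: 11.45
tool_pos: [0.3517, 0.2866, 0.2324]
orientation: [0.867, 0.009, 0.498, 0.014]
ft_force: [0.7, -0.1, -0.2]
gripper_width: 0.0851
```

carry_out:
  steps:
    - [0, 0, 0, 0, 0, 0, 1]
    - [0, 0, 0, 0, 0, 0, 1]

```text
time_s: 11.65
tool_pos: [0.3522, 0.2864, 0.2322]
orientation: [0.865, 0.009, 0.501, 0.013]
ft_force: [0.2, -0.2, -0.4]
gripper_width: 0.0853
```

```bash
python3 - <<'E'
from fb import *
m=bot.camera_model("wrist");t,M=tool();p,d=bot.capture('wrist');cv2.imwrite('pics/w10.png',p);np.savez('pics/w10.npz',d=d,**m)
print(t,M.round(3),bot.state()["q"].round(2))
E
```

```text
[0.35218843 0.28640991 0.23218508] [[ 0.497 -0.014  0.868]
 [ 0.031  1.    -0.002]
 [-0.867  0.028  0.497]] [-0.03  0.03 -0.98  2.28  0.77  0.66  0.  ]
```

View pics/w10.png

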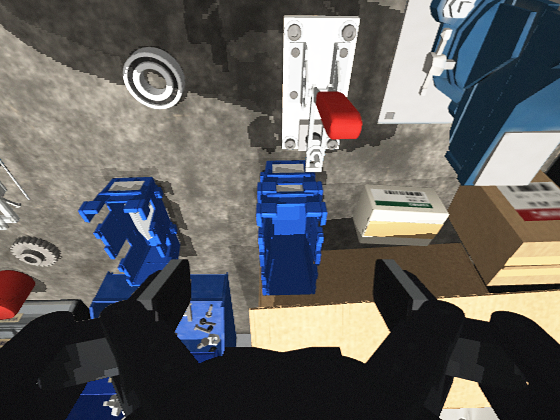

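The pair is at (290,235). A toggle clamp stands in front at (320,110), and the carton flap edge runs along row ~305. I'll measure the pair's pose now.

```bash
python3 - <<'E'
from fb import *
z=np.load("pics/w10.npz");m={k:z[k] for k in("K","R","t")};P=cloud("wrist",z["d"],m);X=P.reshape(-1,3)
print(rimbin(P,[.40,.24,0],[.62,.36,.12],.098)); print(rimbin(P,[.40,.24,0],[.62,.36,.12],.098,.0015))
# side edges: fit long outer edges by y extents as fn of x
B=X[np.all((X>[.40,.24,.09])&(X<[.62,.36,.106]),1)]
print(np.percentile(B[:,2],[1,50,99]).round(4))
B=B[abs(B[:,2]-.098)<.003]
for x in np.arange(.425,.59,.01):
    b=B[abs(B[:,0]-x)<.005]
    if len(b): print(round(x,3),len(b),b[:,1].min().round(4),b[:,1].max().round(4),b[:,0].min().round(4))
F=X[np.all((X>[.45,.2,.13])&(X<[.6,.4,.21]),1)]
print("flap min x", [ (round(y,2),F[abs(F[:,1]-y)<.01][F[abs(F[:,1]-y)<.01][:,0].argmin()].round(3).tolist(), F[abs(F[:,1]-y)<.01][:,2].min().round(3)) for y in np.arange(.25,.4,.02) if (abs(F[:,1]-y)<.01).any()])
C=X[np.all((X>[.25,.2,.02])&(X<[.43,.36,.2]),1)];
for x in np.arange(.26,.43,.01):
    b=C[abs(C[:,0]-x)<.005]; print(round(x,2), b[:,2].max().round(3) if len(b) else None, b[b[:,2].argmax()].round(3) if len(b) else '')
E
```

```text
(array([0.51531726, 0.30049127]), (151.7420654296875, 67.8628921508789), 0.6401931643486023, 954)
(array([0.5153374 , 0.30049146]), (151.70172119140625, 67.8628921508789), 0.6401931047439575, 720)
[0.0901 0.0967 0.0998]
0.435 21 0.2798 0.3322 0.4393
0.445 290 0.2662 0.3335 0.4401
0.455 74 0.2659 0.3337 0.45
0.475 49 0.267 0.3333 0.4754
0.485 36 0.2668 0.3338 0.48
0.495 1 0.3291 0.3291 0.4976
0.505 61 0.2669 0.3344 0.5015
0.515 51 0.2666 0.334 0.5101
0.525 25 0.2674 0.3342 0.5201
0.545 46 0.2677 0.3347 0.5439
0.555 15 0.2675 0.3337 0.5501
0.565 1 0.2695 0.2695 0.5658
0.575 52 0.2679 0.3348 0.5707
0.585 229 0.2676 0.3347 0.5803
flap min x [(np.float64(0.25), [0.507, 0.26, 0.16], np.float64(0.16)), (np.float64(0.27), [0.504, 0.273, 0.163], np.float64(0.158)), (np.float64(0.29), [0.504, 0.3, 0.162], np.float64(0.158)), (np.float64(0.31), [0.502, 0.319, 0.162], np.float64(0.158)), (np.float64(0.33), [0.501, 0.329, 0.162], np.float64(0.158)), (np.float64(0.35), [0.499, 0.351, 0.16], np.float64(0.157)), (np.float64(0.37), [0.498, 0.368, 0.161], np.float64(0.158)), (np.float64(0.39), [0.505, 0.38, 0.165], np.float64(0.165))]
0.26 None 
0.27 None 
0.28 None 
0.29 None 
0.3 None 
0.31 0.021 [0.308 0.344 0.021]
0.32 0.149 [0.325 0.328 0.149]
0.33 0.149 [0.327 0.322 0.149]
0.34 0.119 [0.336 0.315 0.119]
0.35 0.067 [0.346 0.317 0.067]
0.36 0.053 [0.359 0.319 0.053]
0.37 0.053 [0.367 0.318 0.053]
0.38 0.053 [0.382 0.33  0.053]
0.39 0.052 [0.386 0.331 0.052]
0.4 0.07 [0.405 0.325 0.07 ]
0.41 0.07 [0.408 0.324 0.07 ]
0.42 0.05 [0.425 0.325 0.05 ]
```

```bash
cat > tgt3.py <<'E'
from h import *
t=np.radians(45);y=np.radians(.65)
Rz=R.from_euler('z',y).as_matrix()
F=Rz@frame([np.sin(t),0,-np.cos(t)],[0,1,0])
G=np.array([.495,.3003,.0895])
print(F[:,0])
delta(G-F[:,0]*.08,F);delta(G,F); print(bot.state()["q"].round(2))
E
python3 tgt3.py
```

```text
[ 0.70706128  0.0080217  -0.70710678]
now [0.3527 0.2864 0.2324] turn [ -1.46 -15.21  -0.29] shift cm [ 8.57  1.33 -8.63] w 0.0849 F [-0.9  0.3 -0.7] t 11.7
now [0.3527 0.2864 0.2324] turn [ -1.46 -15.21  -0.29] shift cm [ 14.23   1.39 -14.29] w 0.0849 F [-0.9  0.3 -0.7] t 11.7
[-0.03  0.03 -0.98  2.28  0.77  0.66  0.  ]
```

carry_out:
  steps:
    - [0, 0, 0, 4, 0.7, -1, 1]
    - [-0.5, -5, 0, 7, 1.3, -3, 1]
    - [-1, -10, 0, 8.6, 1.3, -5, 1]
    - [-1.5, -15.2, -0.3, 8.6, 1.3, -7, 1]
    - [-1.5, -15.2, -0.3, 8.6, 1.3, -8.6, 1]

```text
time_s: 12.2
tool_pos: [0.4401, 0.2987, 0.1456]
orientation: [0.925, -0.002, 0.38, 0.004]
ft_force: [1.3, -0.5, 0.6]
gripper_width: 0.0857
```

carry_out:
  steps:
    - [0, 0, 0, 0, 0, 0, 1]
    - [0, 0, 0, 0, 0, 0, 1]

```text
time_s: 12.4
tool_pos: [0.4389, 0.2986, 0.1461]
orientation: [0.924, -0.003, 0.383, 0.004]
ft_force: [0.2, 0.0, 0.6]
gripper_width: 0.0853
```

```bash
python3 tgt3.py; python3 -c "
from h import *
p,d=bot.capture('wrist');cv2.imwrite('pics/w11.png',p)
p,d=bot.capture('scene');cv2.imwrite('pics/s11.png',p[100:,:])"
```

```text
[ 0.70706128  0.0080217  -0.70710678]
now [0.4389 0.2986 0.1461] turn [ 0.17 -0.07  0.14] shift cm [-0.05  0.11  0.  ] w 0.0853 F [0.2 0.  0.6] t 12.4
now [0.4389 0.2986 0.1461] turn [ 0.17 -0.07  0.14] shift cm [ 5.61  0.17 -5.66] w 0.0853 F [0.2 0.  0.6] t 12.4
[-0.3   0.43 -0.76  2.31  1.68  0.9  -0.79]
```

View pics/w11.png

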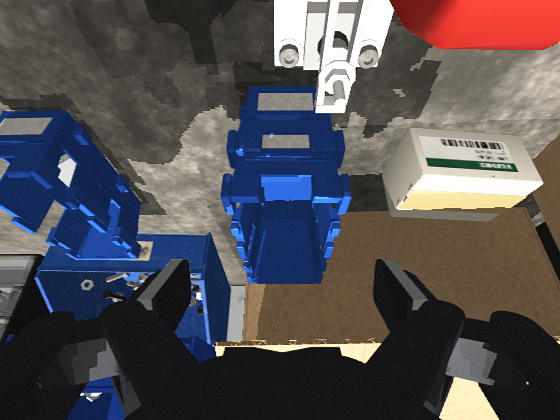

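View pics/s11.png

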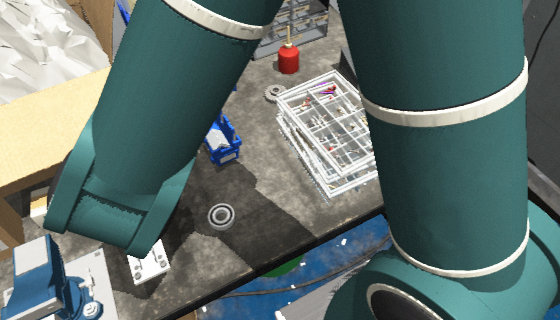

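```bash
python3 - <<'E'
from h import *
p,d=bot.capture('side');cv2.imwrite('pics/d11.png',p)
p,d=bot.capture('scene');P=cloud("scene",d)
for v in range(230,420,15):
    print(v,[tuple((P[v,u]*1000).round().astype(int).tolist()) if d[v,u]>0 else None for u in range(60,220,20)])
E
```

```text
230 [(544, 383, 185), (535, 353, 178), (221, 281, 464), (203, 264, 474), (191, 249, 478), (184, 234, 476), (180, 219, 472), (184, 202, 459)]
245 [(521, 391, 173), (224, 302, 452), (216, 286, 452), (199, 269, 461), (189, 254, 462), (183, 238, 460), (181, 222, 453), (195, 203, 426)]
260 [(498, 398, 161), (216, 306, 442), (210, 291, 439), (195, 274, 446), (187, 258, 446), (182, 243, 442), (184, 226, 430), (507, 164, -1)]
275 [(243, 335, 404), (211, 312, 429), (205, 296, 425), (193, 280, 429), (185, 264, 428), None, (184, 231, 408), (470, 178, -1)]
290 [(216, 334, 414), (208, 318, 413), (200, 302, 411), (190, 285, 413), (184, 269, 409), (181, 253, 402), (174, 236, 398), (434, 190, -1)]
305 [(212, 341, 398), (211, 327, 388), (204, 310, 385), (200, 294, 378), (182, 275, 390), (174, 258, 389), (419, 238, 0), (401, 202, -2)]
320 [(209, 348, 380), (206, 333, 372), (198, 316, 370), (191, 299, 366), (184, 281, 363), (168, 263, 372), (388, 249, -2), (368, 214, 1)]
335 [(464, 464, 1), (448, 430, -2), (195, 323, 351), (185, 305, 351), (172, 286, 356), (178, 270, 331), (356, 258, 0), (336, 224, 3)]
350 [(432, 468, 1), (417, 435, -3), (394, 400, 6), (379, 368, 1), (170, 293, 334), (338, 300, 11), (327, 268, 0), (309, 234, 0)]
365 [(367, 454, 57), (382, 438, 6), (364, 405, 6), (352, 374, -1), (318, 338, 28), (307, 307, 18), (300, 276, -1), (282, 244, 0)]
380 [(333, 454, 68), (347, 439, 17), (336, 410, 7), (323, 380, 0), (302, 347, 10), (291, 316, -2), (274, 285, -1), (257, 253, -1)]
395 [(286, 444, 108), (311, 438, 35), (311, 415, 4), (297, 385, 0), (281, 355, -1), (266, 324, -3), (249, 293, -1), (233, 262, -1)]
410 [(277, 455, 83), (292, 445, 24), (279, 416, 19), (273, 391, -1), (256, 360, 2), (241, 330, -1), (227, 301, -7), (483, 298, -741)]
```

View pics/d11.png

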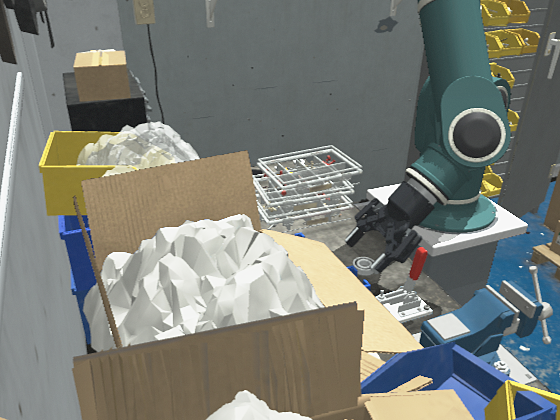

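The side view shows the gripper at (385,235), tilted 45° and well above the clamp (415,300) and flap. I'll advance along the tool axis.

carry_out:
  steps:
    - [0, 0, 0, 1.1, 0.2, -1.1, 1]
    - [0, 0, 0, 2.3, 0.2, -2.3, 1]
    - [0, 0, 0, 3.5, 0.2, -3.5, 1]
    - [0, 0, 0, 4.6, 0.2, -4.5, 1]
    - [0, 0, 0, 4.6, 0.2, -4.5, 1]

```text
time_s: 13.1
tool_pos: [0.4862, 0.3001, 0.1017]
orientation: [0.925, -0.002, 0.381, 0.003]
ft_force: [-0.5, -0.8, 0.3]
gripper_width: 0.0855
```

carry_out:
  steps:
    - [0, 0, 0, 0, 0, 0, 1]
    - [0, 0, 0, 0, 0, 0, 1]

```text
time_s: 13.3
tool_pos: [0.4847, 0.3012, 0.1026]
orientation: [0.925, -0.002, 0.381, 0.005]
ft_force: [-0.6, 0.5, 0.5]
gripper_width: 0.085
```

```bash
python3 tgt3.py; python3 -c "
from h import *
p,d=bot.capture('wrist');cv2.imwrite('pics/w12.png',p)"
```

```text
[ 0.70706128  0.0080217  -0.70710678]
now [0.4847 0.3012 0.1026] turn [-0.02  0.24  0.05] shift cm [-4.62 -0.15  4.34] w 0.085 F [-0.6  0.5  0.5] t 13.3
now [0.4847 0.3012 0.1026] turn [-0.02  0.24  0.05] shift cm [ 1.03 -0.09 -1.31] w 0.085 F [-0.6  0.5  0.5] t 13.3
[-0.29  0.58 -0.68  2.25  1.85  0.91 -0.86]
```

View pics/w12.png

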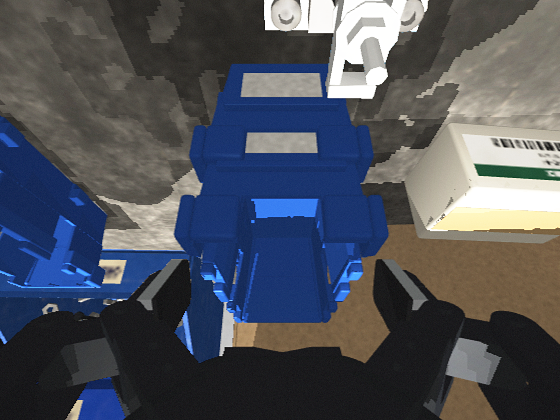

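carry_out:
  steps:
    - [0, 0, 0, 0.5, -0.1, -0.7, 1]
    - [0, 0, 0, 1.0, -0.1, -1.3, 1]
    - [0, 0, 0, 1.0, -0.1, -1.3, 1]
    - [0, 0, 0, 1.0, -0.1, -1.3, 1]

```text
time_s: 13.75
tool_pos: [0.4948, 0.2999, 0.0882]
orientation: [0.924, -0.002, 0.381, 0.005]
ft_force: [-0.3, 0.6, 0.4]
gripper_width: 0.0856
```

```bash
python3 tgt3.py
```

```text
[ 0.70706128  0.0080217  -0.70710678]
now [0.4948 0.2999 0.0882] turn [0.02 0.15 0.08] shift cm [-5.63 -0.02  5.79] w 0.0856 F [-0.3  0.6  0.4] t 13.75
now [0.4948 0.2999 0.0882] turn [0.02 0.15 0.08] shift cm [0.02 0.04 0.13] w 0.0856 F [-0.3  0.6  0.4] t 13.75
[-0.29  0.62 -0.67  2.24  1.9   0.91 -0.88]
```

carry_out:
  steps:
    - [0, 0, 0, 0, 0, 0.15, 0.8]
    - [0, 0, 0, 0, 0, 0.15, 0.6]
    - [0, 0, 0, 0, 0, 0.15, 0.4]
    - [0, 0, 0, 0, 0, 0.15, -1]
    - [0, 0, 0, 0, 0, 0.15, -1]

```text
time_s: 14.25
tool_pos: [0.4947, 0.3004, 0.0906]
orientation: [0.925, -0.002, 0.381, 0.005]
ft_force: [-4.0, -0.0, 6.0]
gripper_width: 0.0669
```

carry_out:
  steps:
    - [0, 0, 0, 0, 0, 0, -1]
    - [0, 0, 0, 0, 0, 0, -1]
    - [0, 0, 0, 0, 0, 0, -1]

```text
time_s: 14.55
tool_pos: [0.4948, 0.3003, 0.0907]
orientation: [0.925, -0.002, 0.381, 0.005]
ft_force: [-4.4, 0.1, 7.2]
gripper_width: 0.0672
```

carry_out:
  steps:
    - [0, 0, 0, 0, 0, 0.5, -1]
    - [0, 0, 0, 0, 0, 1.0, -1]
    - [0, 0, 0, 0, 0, 1.5, -1]
    - [0, 0, 0, 0, 0, 1.5, -1]

```text
time_s: 14.95
tool_pos: [0.4951, 0.3001, 0.106]
orientation: [0.925, -0.002, 0.381, 0.005]
ft_force: [0.4, 0.4, -2.4]
gripper_width: 0.0667
```

```bash
python3 tgt3.py; python3 -c "
from h import *
p,d=bot.capture('wrist');cv2.imwrite('pics/w13.png',p)"
```

```text
[ 0.70706128  0.0080217  -0.70710678]
now [0.4951 0.3001 0.106 ] turn [-0.03  0.25  0.07] shift cm [-5.67 -0.05  4.  ] w 0.0667 F [ 0.4  0.4 -2.4] t 14.95
now [0.4951 0.3001 0.106 ] turn [-0.03  0.25  0.07] shift cm [-0.01  0.02 -1.65] w 0.0667 F [ 0.4  0.4 -2.4] t 14.95
[-0.28  0.57 -0.68  2.24  1.85  0.89 -0.83]
```

View pics/w13.png

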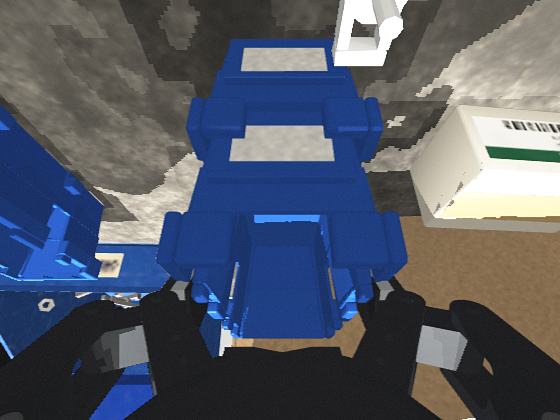

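The upper bin rises freely (load 2.4 N) and the lower one stays put. I'll keep lifting to about 42 mm.

carry_out:
  steps:
    - [0, 0, 0, 0, 0, 0.7, -1]
    - [0, 0, 0, 0, 0, 1.4, -1]
    - [0, 0, 0, 0, 0, 2.1, -1]
    - [0, 0, 0, 0, 0, 2.6, -1]
    - [0, 0, 0, 0, 0, 2.6, -1]

```text
time_s: 15.5
tool_pos: [0.4951, 0.3002, 0.1321]
orientation: [0.925, -0.002, 0.381, 0.005]
ft_force: [-0.5, -0.1, -2.0]
gripper_width: 0.0669
```

```bash
python3 tgt3.py; python3 - <<'E'
from fb import *
m=bot.camera_model("wrist");p,d=bot.capture('wrist');cv2.imwrite('pics/w14.png',p);P=cloud("wrist",d,m)
X=P.reshape(-1,3);B=X[np.all((X>[.40,.24,.12])&(X<[.60,.36,.15]),1)]
c,n,k=planefit(B,th=.0015);print("rim plane",c.round(4),n.round(3),k.sum())
Y=B[k];print(np.percentile(Y,[.5,99.5],axis=0).round(3))
E
```

```text
[ 0.70706128  0.0080217  -0.70710678]
now [0.4951 0.3002 0.1321] turn [-0.03  0.27  0.07] shift cm [-5.67 -0.05  1.39] w 0.0669 F [-0.5 -0.1 -2. ] t 15.5
now [0.4951 0.3002 0.1321] turn [-0.03  0.27  0.07] shift cm [-0.01  0.01 -4.26] w 0.0669 F [-0.5 -0.1 -2. ] t 15.5
[-0.27  0.51 -0.69  2.23  1.78  0.86 -0.77]
rim plane [0.4417 0.2992 0.1329] [0.999 0.012 0.053] 6403
[[0.44  0.266 0.122]
 [0.445 0.332 0.14 ]]
```

View pics/w14.png

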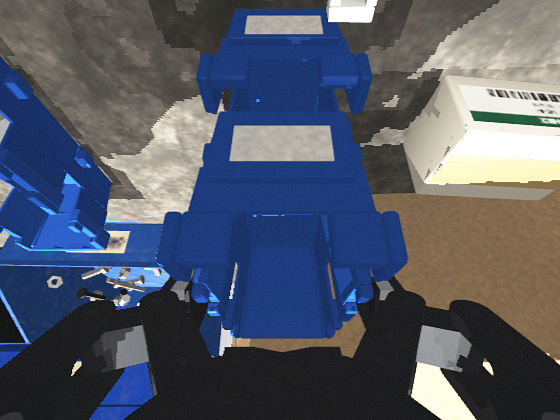

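carry_out:
  steps:
    - [0, 0, 0, -2, 0, 0, -1]
    - [0, 0, 0, -4, -2, 0.3, -1]
    - [0, 0, 0, -5.5, -5, 0.3, -1]
    - [0, 0, 0, -6, -8, 0.3, -1]
    - [0, 0, 0, -6, -9.3, 0.3, -1]

```text
time_s: 16.05
tool_pos: [0.4337, 0.2046, 0.1336]
orientation: [0.924, -0.003, 0.382, 0.004]
ft_force: [0.6, 0.1, -1.6]
gripper_width: 0.067
```

carry_out:
  steps:
    - [0, 0, 0, 0, 0, -1.5, -1]
    - [0, 0, 0, 0, 0, -3, -1]
    - [0, 0, 0, 0, 0, -4.5, -1]
    - [0, 0, 0, 0, 0, -5.5, -1]
    - [0, 0, 0, 0, 0, -5.5, -1]

```text
time_s: 16.55
tool_pos: [0.4343, 0.2069, 0.0777]
orientation: [0.924, -0.002, 0.382, 0.005]
ft_force: [0.1, 0.0, -1.8]
gripper_width: 0.0669
```

```bash
python3 tgt3.py; python3 - <<'E'
from fb import *
p,d=bot.capture('wrist');cv2.imwrite('pics/w15.png',p)
E
```

```text
[ 0.70706128  0.0080217  -0.70710678]
now [0.4343 0.2069 0.0777] turn [0.04 0.05 0.06] shift cm [0.41 9.28 6.84] w 0.0669 F [ 0.1  0.  -1.8] t 16.55
now [0.4343 0.2069 0.0777] turn [0.04 0.05 0.06] shift cm [6.07 9.34 1.18] w 0.0669 F [ 0.1  0.  -1.8] t 16.55
[-0.2   0.55 -0.68  2.48  2.06  0.93 -1.08]
```

View pics/w15.png

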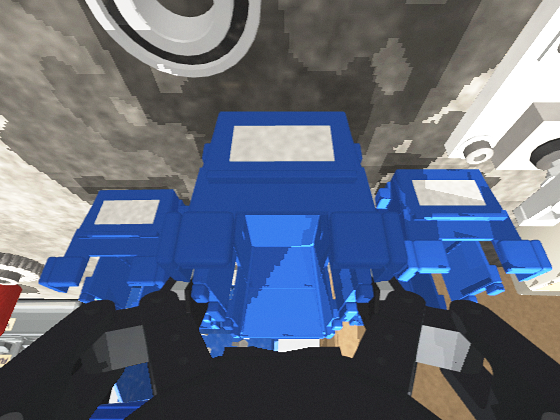

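carry_out:
  steps:
    - [0, 0, 0, 1, 0, 0, -1]
    - [0, 0, 0, 1.6, 0, -0.6, -1]
    - [0, 0, 0, 1.6, 0, -1.2, -1]
    - [0, 0, 0, 1.6, 0, -1.7, -1]
    - [0, 0, 0, 1.6, 0, -1.7, -1]

```text
time_s: 17.1
tool_pos: [0.4504, 0.2068, 0.0612]
orientation: [0.924, -0.002, 0.382, 0.005]
ft_force: [0.1, 0.2, -2.2]
gripper_width: 0.0673
```

carry_out:
  steps:
    - [0, 0, 0, 0, 0, 0, -1]
    - [0, 0, 0, 0, 0, 0, -1]

```text
time_s: 17.3
tool_pos: [0.4507, 0.2071, 0.0622]
orientation: [0.925, -0.002, 0.381, 0.005]
ft_force: [0.2, -0.2, -2.6]
gripper_width: 0.0671
```

```bash
python3 tgt3.py
```

```text
[ 0.70706128  0.0080217  -0.70710678]
now [0.4507 0.2071 0.0622] turn [0.   0.2  0.04] shift cm [-1.23  9.25  8.39] w 0.0671 F [ 0.2 -0.2 -2.6] t 17.3
now [0.4507 0.2071 0.0622] turn [0.   0.2  0.04] shift cm [4.43 9.32 2.73] w 0.0671 F [ 0.2 -0.2 -2.6] t 17.3
[-0.19  0.61 -0.65  2.45  2.12  0.95 -1.09]
```

Contact is expected at TCP z≈0.059, so I'll go down a few more mm until the force shows it.

carry_out:
  steps:
    - [0, 0, 0, 0, 0, -0.2, -1]
    - [0, 0, 0, 0, 0, -0.35, -1]
    - [0, 0, 0, 0, 0, -0.35, -1]

```text
time_s: 17.6
tool_pos: [0.4509, 0.2071, 0.0587]
orientation: [0.925, -0.002, 0.381, 0.005]
ft_force: [-0.4, 0.3, 1.0]
gripper_width: 0.0668
```

carry_out:
  steps:
    - [0, 0, 0, 0, 0, 0, 0.55]
    - [0, 0, 0, 0, 0, 0, 0.7]
    - [0, 0, 0, 0, 0, 0, 0.82]
    - [0, 0, 0, 0, 0, 0, 0.82]

```text
time_s: 18.0
tool_pos: [0.4509, 0.207, 0.0587]
orientation: [0.925, -0.002, 0.381, 0.005]
ft_force: [0.0, -1.1, -1.1]
gripper_width: 0.0781
```

```bash
python3 tgt3.py; python3 - <<'E'
from fb import *
p,d=bot.capture('wrist');cv2.imwrite('pics/w16.png',p)
E
```

```text
[ 0.70706128  0.0080217  -0.70710678]
now [0.4509 0.207  0.0587] turn [-0.    0.21  0.07] shift cm [-1.25  9.26  8.74] w 0.0781 F [ 0.  -1.1 -1.1] t 18.0
now [0.4509 0.207  0.0587] turn [-0.    0.21  0.07] shift cm [4.41 9.33 3.08] w 0.0781 F [ 0.  -1.1 -1.1] t 18.0
[-0.19  0.62 -0.65  2.45  2.13  0.96 -1.1 ]
```

View pics/w16.png

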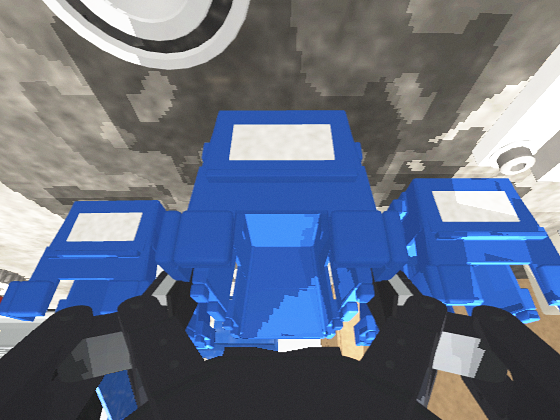

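Released; the bin stands on the table between the two others. I'll back out along the tool axis and go vertical.

carry_out:
  steps:
    - [0, 0, 0, -1.5, 0, 1.5, 0.82]
    - [0, 0, 0, -3, 0, 3.5, 0.82]
    - [0, 0, 0, -4, 0, 7, 0.9]
    - [0, 8, 0, -4, 0, 11, 1]
    - [0, 16, 0, -4, 0, 15, 1]

```text
time_s: 18.55
tool_pos: [0.4106, 0.1924, 0.1562]
orientation: [0.898, -0.019, 0.44, -0.019]
ft_force: [0.1, -0.8, -0.5]
gripper_width: 0.0854
```

carry_out:
  steps:
    - [0, 8, 0, -1, 0, 2, 1]
    - [0, 16, 0, -1, 0, 2, 1]
    - [0, 24, 0, -1, 0, 2, 1]
    - [0, 29, 0, -1, 0, 2, 1]
    - [0, 29, 0, -1, 0, 2, 1]

```text
time_s: 19.05
tool_pos: [0.4006, 0.1912, 0.1747]
orientation: [0.78, -0.026, 0.625, -0.021]
ft_force: [-0.9, -0.5, -0.2]
gripper_width: 0.0857
```

carry_out:
  steps:
    - [0, 0, 0, 0, 0, 0, 1]
    - [0, 0, 0, 0, 0, 0, 1]

```text
time_s: 19.25
tool_pos: [0.4015, 0.1899, 0.1737]
orientation: [0.782, -0.026, 0.623, -0.023]
ft_force: [-1.2, -0.4, -0.6]
gripper_width: 0.0851
```

```bash
python3 - <<'E'
from fb import *
m=bot.camera_model("wrist");t,M=tool();p,d=bot.capture('wrist');cv2.imwrite('pics/w17.png',p);np.savez('pics/w17.npz',d=d,**m);P=cloud("wrist",d,m)
print(t,M.round(3),bot.state()["q"].round(2))
print(rimbin(P,[.35,.16,0],[.60,.255,.09],.066),rimbin(P,[.35,.165,0],[.60,.25,.09],.066,.0015))
E
```

```text
[0.40146108 0.1899242  0.17372321] [[ 0.224  0.004  0.975]
 [-0.068  0.998  0.011]
 [-0.972 -0.069  0.224]] [ 0.14  0.22 -0.84  2.21  0.55  0.72  0.49]
(array([0.47160492, 0.20661661]), (151.01742553710938, 68.07466888427734), 0.7973291873931885, 1930) (array([0.47160492, 0.20661661]), (151.01742553710938, 68.07466888427734), 0.7973291873931885, 1392)
```

View pics/w17.png

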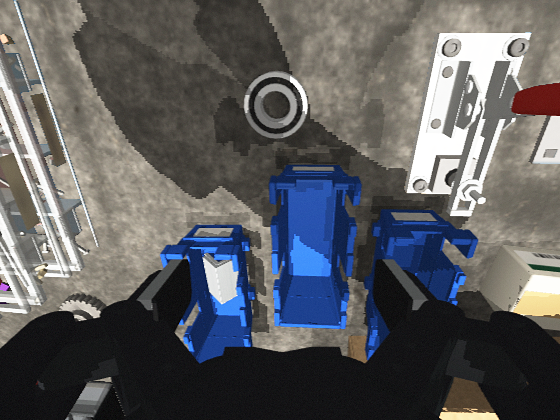

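```bash
cat > tgt4.py <<'E'
from h import *
y=np.radians(.8)
F=frame([0,0,-1],[-np.sin(y),np.cos(y),0])
for z in (.13,.057): delta([.4716,.2066,z],F)
print(bot.state()["q"].round(2))
E
python3 tgt4.py
```

```text
now [0.4009 0.19   0.1736] turn [ 3.88 12.97  0.51] shift cm [ 7.07  1.66 -4.36] w 0.0851 F [ 0.2  0.1 -0.8] t 19.3
now [0.4009 0.19   0.1736] turn [ 3.88 12.97  0.51] shift cm [  7.07   1.66 -11.66] w 0.0851 F [ 0.2  0.1 -0.8] t 19.3
[ 0.14  0.22 -0.84  2.21  0.55  0.72  0.49]
```

carry_out:
  steps:
    - [1, 4, 0, 2.5, 0.6, 0, 0.85]
    - [2, 8, 0.3, 5, 1.2, 0, 0.85]
    - [4, 13, 0.5, 7, 1.6, -1, 0.85]
    - [4, 13, 0.5, 7, 1.6, -2.5, 0.85]
    - [4, 13, 0.5, 7, 1.6, -4, 0.85]

```text
time_s: 19.8
tool_pos: [0.4707, 0.2064, 0.1325]
orientation: [0.706, -0.004, 0.708, 0.006]
ft_force: [0.3, -0.1, 0.3]
gripper_width: 0.0789
```

carry_out:
  steps:
    - [0, 0, 0, 0, 0, 0, 0.85]
    - [0, 0, 0, 0, 0, 0, 0.85]

```text
time_s: 20.0
tool_pos: [0.4702, 0.207, 0.1341]
orientation: [0.706, -0.005, 0.708, 0.007]
ft_force: [0.3, 0.5, 0.2]
gripper_width: 0.0792
```

```bash
python3 tgt4.py
```

```text
now [0.4702 0.207  0.1341] turn [-0.13 -0.11 -0.13] shift cm [ 0.14 -0.04 -0.41] w 0.0792 F [0.3 0.5 0.2] t 20.0
now [0.4702 0.207  0.1341] turn [-0.13 -0.11 -0.13] shift cm [ 0.14 -0.04 -7.71] w 0.0792 F [0.3 0.5 0.2] t 20.0
[ 0.18  0.51 -0.8   1.97  0.47  0.86  0.71]
```

carry_out:
  steps:
    - [0, 0, 0, 0.15, 0, -2, 0.85]
    - [0, 0, 0, 0.15, 0, -4, 0.85]
    - [0, 0, 0, 0.15, 0, -6, 0.85]
    - [0, 0, 0, 0.15, 0, -7.6, 0.85]
    - [0, 0, 0, 0.15, 0, -7.6, 0.85]

```text
time_s: 20.5
tool_pos: [0.4719, 0.2064, 0.0572]
orientation: [0.706, -0.004, 0.708, 0.006]
ft_force: [-0.4, -0.4, 1.4]
gripper_width: 0.0792
```

carry_out:
  steps:
    - [0, 0, 0, 0, 0, 0, 0.85]
    - [0, 0, 0, 0, 0, 0, 0.85]

```text
time_s: 20.7
tool_pos: [0.4732, 0.2069, 0.0591]
orientation: [0.707, -0.004, 0.707, 0.007]
ft_force: [0.5, -0.4, 0.5]
gripper_width: 0.0792
```

```bash
python3 tgt4.py; python3 - <<'E'
from fb import *
p,d=bot.capture('wrist');cv2.imwrite('pics/w18.png',p)
E
```

```text
now [0.4732 0.2069 0.0591] turn [-0.22 -0.07 -0.04] shift cm [-0.16 -0.03  7.09] w 0.0792 F [ 0.5 -0.4  0.5] t 20.7
now [0.4732 0.2069 0.0591] turn [-0.22 -0.07 -0.04] shift cm [-0.16 -0.03 -0.21] w 0.0792 F [ 0.5 -0.4  0.5] t 20.7
[ 0.1   0.62 -0.7   2.    0.59  0.73  0.61]
```

View pics/w18.png

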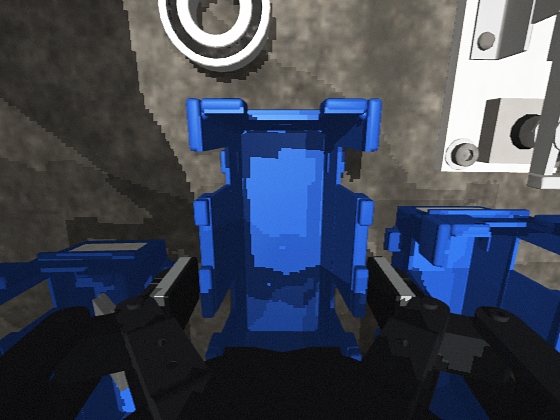

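carry_out:
  steps:
    - [0, 0, 0, -0.15, 0, -0.2, 0.7]
    - [0, 0, 0, -0.15, 0, -0.2, -1]
    - [0, 0, 0, -0.15, 0, -0.2, -1]
    - [0, 0, 0, -0.15, 0, -0.2, -1]
    - [0, 0, 0, -0.15, 0, -0.2, -1]

```text
time_s: 21.25
tool_pos: [0.4713, 0.2067, 0.0565]
orientation: [0.706, -0.004, 0.708, 0.006]
ft_force: [-2.4, -0.7, 9.0]
gripper_width: 0.0672
```

carry_out:
  steps:
    - [0, 0, 0, 0, 0, 0, -1]
    - [0, 0, 0, 0, 0, 0, -1]
    - [0, 0, 0, 0, 0, 1, -1]
    - [0, 0, 0, 0, 0, 3, -1]
    - [0, 0, 0, 0, 0, 6, -1]

```text
time_s: 21.75
tool_pos: [0.4704, 0.2063, 0.1163]
orientation: [0.705, -0.004, 0.709, 0.006]
ft_force: [1.4, -0.0, -1.1]
gripper_width: 0.0671
```

carry_out:
  steps:
    - [0, 0, 0, 0, 0, 3, -1]
    - [0, 0, 0, -1, -2, 7, -1]
    - [0, 0, 0, -2, -5, 11, -1]
    - [0, 0, 0, -3, -8, 14, -1]
    - [0, 0, 0, -3, -10, 15, -1]

```text
time_s: 22.25
tool_pos: [0.4408, 0.1054, 0.2688]
orientation: [0.707, -0.004, 0.707, 0.006]
ft_force: [1.6, 0.3, -2.3]
gripper_width: 0.0667
```

```bash
python3 tgt4.py
```

```text
now [0.4408 0.1054 0.2688] turn [-0.1   0.03 -0.02] shift cm [  3.08  10.12 -13.88] w 0.0667 F [ 1.6  0.3 -2.3] t 22.25
now [0.4408 0.1054 0.2688] turn [-0.1   0.03 -0.02] shift cm [  3.08  10.12 -21.18] w 0.0667 F [ 1.6  0.3 -2.3] t 22.25
[ 0.57  0.18 -0.95  1.98  0.16  1.06  1.13]
```

carry_out:
  steps:
    - [0, 0, -8, 0, 0, 0, -1]
    - [0, 0, -16, 0, 0, 0, -1]
    - [0, 0, -24, 0, 0, 0, -1]
    - [0, 0, -32, 0, 0, 0, -1]
    - [0, 0, -40, 0, 0, 0, -1]

```text
time_s: 22.75
tool_pos: [0.4409, 0.1066, 0.2664]
orientation: [0.665, 0.24, 0.666, -0.237]
ft_force: [-0.1, -0.3, -1.9]
gripper_width: 0.0671
```

carry_out:
  steps:
    - [0, 0, -8, 0, 0, 0, -1]
    - [0, 0, -16, 0, 0, 0, -1]
    - [0, 0, -24, 0, 0, 0, -1]
    - [0, 0, -32, 0, 0, 0, -1]
    - [0, 0, -40, 0, 0, 0, -1]

```text
time_s: 23.25
tool_pos: [0.4409, 0.1067, 0.2664]
orientation: [0.544, 0.454, 0.544, -0.451]
ft_force: [-0.4, 0.2, -2.2]
gripper_width: 0.067
```

carry_out:
  steps:
    - [0, 0, -8, 0, 0, 0, -1]
    - [0, 0, -16, 0, 0, 0, -1]
    - [0, 0, -24, 0, 0, 0, -1]
    - [0, 0, -32, 0, 0, 0, -1]
    - [0, 0, -40, 0, 0, 0, -1]

```text
time_s: 23.75
tool_pos: [0.4409, 0.1067, 0.2664]
orientation: [0.357, 0.612, 0.356, -0.609]
ft_force: [-0.6, 0.2, -2.3]
gripper_width: 0.0671
```

carry_out:
  steps:
    - [0, 0, -8, 0, 0, 0, -1]
    - [0, 0, -16, 0, 0, 0, -1]
    - [0, 0, -24, 0, 0, 0, -1]
    - [0, 0, -32, 0, 0, 0, -1]
    - [0, 0, -40, 0, 0, 0, -1]

```text
time_s: 24.25
tool_pos: [0.4409, 0.1067, 0.2664]
orientation: [0.127, 0.697, 0.125, -0.695]
ft_force: [0.3, 0.4, -2.2]
gripper_width: 0.0673
```

```bash
cat > tgt5.py <<'E'
from h import *
y=np.radians(2.1-.0)
F=frame([0,0,-1],[np.sin(y),-np.cos(y),0])
for z in (.2,.113): delta([.5395,.1120,z],F)
print(bot.state()["q"].round(2))
E
python3 tgt5.py
```

```text
now [0.4409 0.1067 0.2664] turn [  0.17   0.19 -18.43] shift cm [ 9.86  0.53 -6.64] w 0.0673 F [ 0.3  0.4 -2.2] t 24.25
now [0.4409 0.1067 0.2664] turn [  0.17   0.19 -18.43] shift cm [  9.86   0.53 -15.34] w 0.0673 F [ 0.3  0.4 -2.2] t 24.25
[ 0.28  0.13 -0.63  1.99  0.09  1.04 -1.6 ]
```

carry_out:
  steps:
    - [0, 0, -6, 2, 0.1, 0, -1]
    - [0, 0, -12, 4, 0.2, 0, -1]
    - [0.1, 0.1, -18.4, 6.5, 0.3, -1, -1]
    - [0.2, 0.2, -18.4, 9, 0.4, -3, -1]
    - [0.2, 0.2, -18.4, 9.8, 0.5, -6, -1]

```text
time_s: 24.75
tool_pos: [0.5415, 0.1117, 0.2066]
orientation: [0.014, 0.708, 0.015, -0.706]
ft_force: [0.3, 0.4, -2.3]
gripper_width: 0.0671
```

carry_out:
  steps:
    - [0, 0, 0, 0, 0, 0, -1]
    - [0, 0, 0, 0, 0, 0, -1]
    - [0, 0, 0, 0, 0, 0, -1]

```text
time_s: 25.05
tool_pos: [0.5393, 0.1118, 0.2077]
orientation: [0.015, 0.707, 0.015, -0.706]
ft_force: [-0.0, -0.4, -2.0]
gripper_width: 0.0669
```

```bash
python3 tgt5.py; python3 - <<'E'
from fb import *
m=bot.camera_model("wrist");t,M=tool();p,d=bot.capture('wrist');cv2.imwrite('pics/w19.png',p);np.savez('pics/w19.npz',d=d,**m);P=cloud("wrist",d,m)
T=(P-t)@M
# held rim: tool coordinates; rim at tool x ~ -.009
B=T.reshape(-1,3);B=B[np.all((B>[-.02,-.05,-.1])&(B<[.0,.05,.1]),1)]
c,n,k=planefit(np.c_[B[:,2],B[:,1],-B[:,0]],th=.001);print("rim plane (z,y,-x)",c.round(4),n.round(4),k.sum())
Y=B[k];r=cv2.minAreaRect((Y[:,[2,1]]*1000).astype(np.float32));print(r,np.percentile(Y,[0.5,99.5],axis=0).round(4))
E
```

```text
now [0.5393 0.1118 0.2077] turn [-0.05  0.08 -0.35] shift cm [ 0.02  0.02 -0.77] w 0.0669 F [-0.  -0.4 -2. ] t 25.05
now [0.5393 0.1118 0.2077] turn [-0.05  0.08 -0.35] shift cm [ 0.02  0.02 -9.47] w 0.0669 F [-0.  -0.4 -2. ] t 25.05
[ 0.18  0.39 -0.54  1.84  0.24  0.98 -1.99]
rim plane (z,y,-x) [-0.0444  0.0002  0.0103] [-0.0062  0.0028  1.    ] 4333
((-32.36793899536133, 0.5323905944824219), (93.98751068115234, 85.81620025634766), 89.85692596435547) [[-0.0116 -0.0432 -0.0751]
 [-0.009   0.0437  0.0095]]
```

View pics/w19.png

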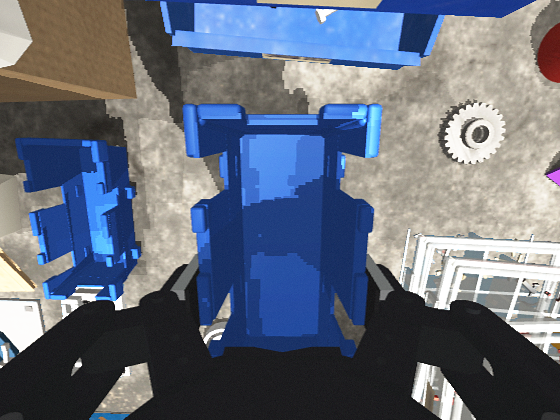

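The held bin's scooped front now points to +x (top of the image), the opposite way to the loaded bin. I'll descend in stages.

carry_out:
  steps:
    - [0, 0, -0.35, 0, 0, -2, -1]
    - [0, 0, -0.35, 0, 0, -4, -1]
    - [0, 0, -0.35, 0, 0, -6, -1]
    - [0, 0, -0.35, 0, 0, -8, -1]
    - [0, 0, -0.35, 0, 0, -8, -1]

```text
time_s: 25.6
tool_pos: [0.5383, 0.1113, 0.1252]
orientation: [-0.013, -0.706, -0.013, 0.708]
ft_force: [-0.8, -0.4, -2.1]
gripper_width: 0.067
```

carry_out:
  steps:
    - [0, 0, 0, 0, 0, 0, -1]
    - [0, 0, 0, 0, 0, 0, -1]
    - [0, 0, 0, 0, 0, 0, -1]

```text
time_s: 25.9
tool_pos: [0.5398, 0.1116, 0.1273]
orientation: [0.013, 0.708, 0.013, -0.706]
ft_force: [0.4, -0.2, -1.5]
gripper_width: 0.067
```

```bash
python3 tgt5.py; python3 - <<'E'
from h import *
p,d=bot.capture('wrist');cv2.imwrite('pics/w20.png',p)
p,d=bot.capture('scene');cv2.imwrite('pics/s20.png',cv2.resize(p[160:300,120:300],None,fx=4,fy=4,interpolation=cv2.INTER_CUBIC))
E
```

```text
now [0.5398 0.1116 0.1273] turn [-0.04  0.09  0.03] shift cm [-0.03  0.04  7.27] w 0.067 F [ 0.4 -0.2 -1.5] t 25.9
now [0.5398 0.1116 0.1273] turn [-0.04  0.09  0.03] shift cm [-0.03  0.04 -1.43] w 0.067 F [ 0.4 -0.2 -1.5] t 25.9
[ 0.14  0.5  -0.5   1.89  0.31  0.83 -2.06]
```

View pics/w20.png

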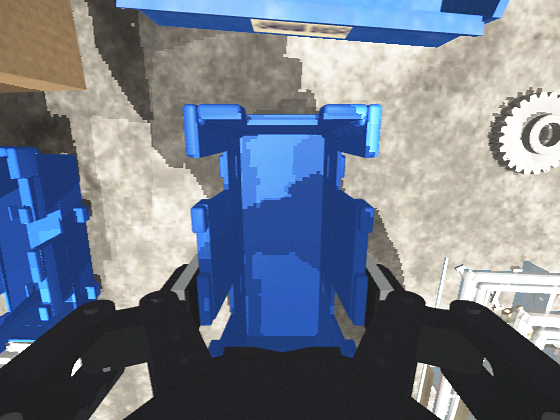

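View pics/s20.png

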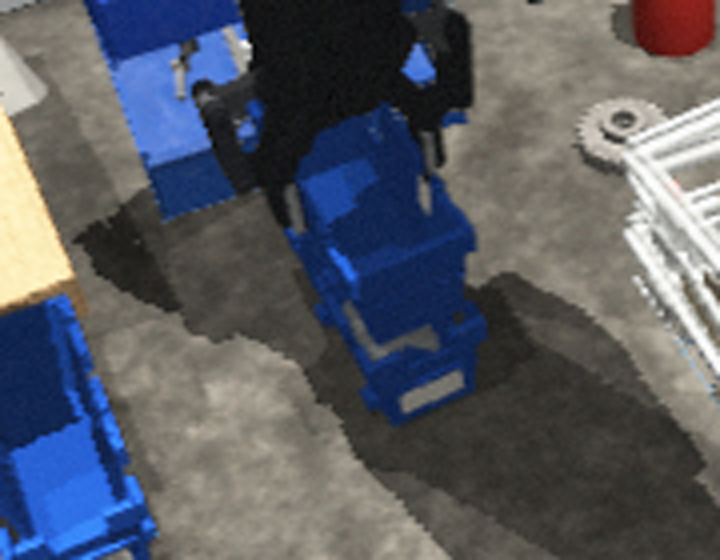

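carry_out:
  steps:
    - [0, 0, 0, 0, 0.05, -0.4, -1]
    - [0, 0, 0, 0, 0.05, -0.8, -1]
    - [0, 0, 0, 0, 0.05, -1.0, -1]
    - [0, 0, 0, 0, 0.05, -1.0, -1]
    - [0, 0, 0, 0, 0.05, -1.0, -1]

```text
time_s: 26.5
tool_pos: [0.5392, 0.1121, 0.116]
orientation: [-0.013, -0.707, -0.013, 0.707]
ft_force: [-0.1, -0.4, -1.8]
gripper_width: 0.0669
```

```bash
python3 tgt5.py
```

```text
now [0.5392 0.1121 0.116 ] turn [-0.04 -0.02  0.02] shift cm [ 0.03 -0.01  8.4 ] w 0.0669 F [-0.1 -0.4 -1.8] t 26.5
now [0.5392 0.1121 0.116 ] turn [-0.04 -0.02  0.02] shift cm [ 0.03 -0.01 -0.3 ] w 0.0669 F [-0.1 -0.4 -1.8] t 26.5
[ 0.13  0.51 -0.49  1.9   0.33  0.81 -2.07]
```

carry_out:
  steps:
    - [0, 0, 0, 0, 0, -0.2, -1]
    - [0, 0, 0, 0, 0, -0.35, -1]
    - [0, 0, 0, 0, 0, -0.4, -1]
    - [0, 0, 0, 0, 0, -0.4, -1]

```text
time_s: 26.9
tool_pos: [0.5393, 0.1121, 0.1125]
orientation: [0.013, 0.707, 0.013, -0.707]
ft_force: [-4.2, -0.2, 9.4]
gripper_width: 0.0672
```

```bash
python3 tgt5.py
```

```text
now [0.5393 0.1121 0.1125] turn [-0.02  0.    0.02] shift cm [ 0.02 -0.01  8.75] w 0.0672 F [-4.2 -0.2  9.4] t 26.9
now [0.5393 0.1121 0.1125] turn [-0.02  0.    0.02] shift cm [ 0.02 -0.01  0.05] w 0.0672 F [-4.2 -0.2  9.4] t 26.9
[ 0.13  0.52 -0.49  1.9   0.33  0.8  -2.07]
```

Contact came at z≈0.1125 (0.1117 predicted for seated feet), so I'll release and rise.

carry_out:
  steps:
    - [0, 0, 0, 0, 0, 0.05, 0.6]
    - [0, 0, 0, 0, 0, 0.05, 0.7]
    - [0, 0, 0, 0, 0, 0.05, 0.9]
    - [0, 0, 0, 0, 0, 0.05, 0.9]
    - [0, 0, 0, 0, 0, 0.05, 0.9]

```text
time_s: 27.4
tool_pos: [0.5392, 0.1121, 0.1125]
orientation: [-0.013, -0.707, -0.013, 0.707]
ft_force: [0.1, 0.0, -0.2]
gripper_width: 0.0812
```

carry_out:
  steps:
    - [0, 0, 0, 0, 0, 1.5, 0.9]
    - [0, 0, 0, 0, 0, 4, 0.9]
    - [0, 0, 0, 0, 0, 8, 0.9]
    - [0, 0, 0, -3, 0, 12, 0.9]
    - [0, 0, 0, -8, 0, 15, 0.9]

```text
time_s: 27.9
tool_pos: [0.4668, 0.1127, 0.2614]
orientation: [0.012, 0.708, 0.013, -0.706]
ft_force: [-0.9, 0.8, 1.5]
gripper_width: 0.0814
```

carry_out:
  steps:
    - [0, 0, 0, -4, 0, 1, 0.9]
    - [0, 0, 0, -4, 0, 1, 0.9]
    - [0, 0, 0, -4, 0, 1, 0.9]
    - [0, 0, 0, -4, 0, 1, 0.9]

```text
time_s: 28.3
tool_pos: [0.4269, 0.112, 0.2686]
orientation: [0.012, 0.707, 0.013, -0.707]
ft_force: [0.2, 0.2, -0.3]
gripper_width: 0.0807
```

```bash
python3 - <<'E'
from fb import *
m=bot.camera_model("wrist");t,M=tool();p,d=bot.capture('wrist');cv2.imwrite('pics/w21.png',p);P=cloud("wrist",d,m)
print(t)
X=P.reshape(-1,3)
B=X[np.all((X>[.44,.05,.115])&(X<[.64,.17,.13]),1)]
c,n,k=planefit(B,th=.001);print("upper rim plane",c.round(4),n.round(4),k.sum())
print(rimbin(P,[.44,.05,.1],[.64,.17,.14],.122))
p,d=bot.capture('scene');cv2.imwrite('pics/s21.png',cv2.resize(p[150:310,80:280],None,fx=3.7,fy=3.7,interpolation=cv2.INTER_CUBIC))
P=cloud("scene",d);print("scene upper",rimbin(P,[.44,.05,.1],[.64,.17,.14],.122));print("scene pair",rimbin(P,[.38,.25,0],[.64,.36,.09],.066))
X=P.reshape(-1,3);B=X[np.all((X>[.44,.05,.115])&(X<[.64,.17,.13]),1)]
c,n,k=planefit(B,th=.001);print("scene rim plane",c.round(4),n.round(4),k.sum())
E
```

```text
[0.4269449  0.11203052 0.26858563]
upper rim plane [0.507  0.1102 0.123 ] [-2.e-03  1.e-04  1.e+00] 1155
(array([0.521875  , 0.11118395]), (113.8167495727539, 68.22852325439453), 1.9601504802703857, 1570)
scene upper (array([0.53745831, 0.11192638]), (150.24021911621094, 67.8586196899414), 2.2167651653289795, 228)
scene pair (array([0.51726501, 0.30059128]), (230.2067108154297, 72.59244537353516), -1.6488189697265625, 295)
scene rim plane [0.5173 0.1104 0.1215] [0.004  0.0056 1.    ] 129
```

View pics/w21.png

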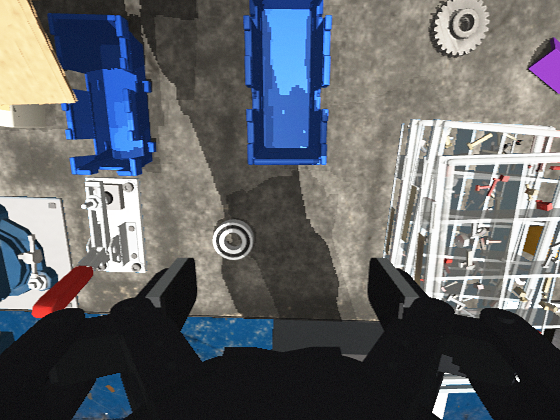

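View pics/s21.png

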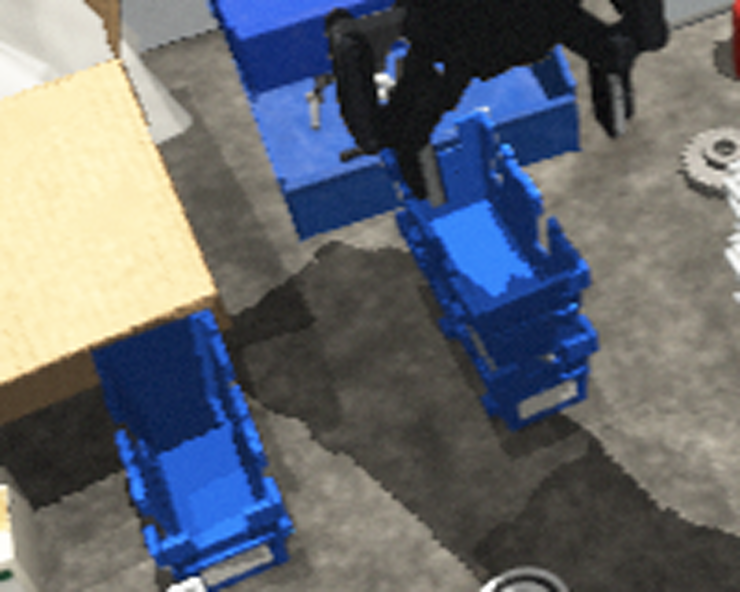

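```bash
python3 - <<'E'
from fb import *
m=bot.camera_model("wrist");p,d=bot.capture('wrist');P=cloud("wrist",d,m);X=P.reshape(-1,3)
B=X[np.all((X>[.42,.255,.063])&(X<[.6,.345,.069]),1)];print("pair lower rim",np.percentile(B,[.5,99.5],axis=0).round(3).tolist())
B=X[np.all((X>[.44,.07,.063])&(X<[.48,.155,.069]),1)];print("loaded front rim",len(B),np.percentile(B,[.5,99.5],axis=0).round(3).tolist() if len(B) else '')
bot.sign_off(); print(bot.state()["time_s"])
E
```

```text
pair lower rim [[0.441, 0.266, 0.063], [0.59, 0.335, 0.069]]
loaded front rim 45 [[0.474, 0.086, 0.063], [0.479, 0.134, 0.069]]
the job is handed in; nothing more can be done
the job is handed in; nothing more can be done
```

The loose steel angle is now nested over the one in the open bin. The upper bin is stacked on that bin, turned half a turn, and the job is handed in at about 28 s of the 72 s.

**Angle:** I took the grey angle off the rack by its end faces. When lowering it, I felt contact about 5 mm early (23 N at most), with the fingers likely rubbing on the lower angle's ends. After I opened the fingers it dropped into place. The ridge was then level at z ≈ 0.0304–0.0309 m (0.0303 expected), and its middle was within 1 mm of where I had measured the lower angle's.

**Bin:** The carton's flap hangs over the nested pair, so I gripped the upper bin with the tool tilted 45° and lifted it out. I set it briefly on the table, gripped it again upright at the middle, turned it 180° and put it on the bin with the angles.

**Last checks:**
- **Height:** The upper rim is level at z ≈ 0.122–0.123 m (0.122 expected), so its feet are on the ledges.
- **Alignment:** In the scene camera it is centred over the lower bin to about 2 mm.
- **Lower bin of the pair:** Its outline (x 0.441–0.590, y 0.266–0.335) matches the pair's before the lift.
- **Bin with the angles:** It had not moved after the angle was laid in it. After stacking its rim is mostly hidden, so my check of that rim was not conclusive.
- **Lower angle:** It can't be seen, so I confirmed the level ends only from the upper angle's position against the earlier measurement.

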